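Fetch die boxes through a dry-box pass chamber

TASK

Fetch the die boxes out of the dry box's pass chamber: first push down on the handle of the inner gate and feel that the gate is fully home (it may be standing slightly ajar), and only then open the chamber's lid. Set the die boxes flat on the bench, each squarely in front of its own one of the three white collet boxes on the bare bench, not those on the mat (on the side towards the robot), centred on it with a gap of about 20 mm between the two. Then shut the lid and press it down firmly until it is fully home on its seal, with the inner gate still shut and the other things on the bench left where they are.

Things in the scene. Friction and masses are not known exactly. Their poses are not given: they have to be found in the camera images.
- pass_unit: Fixed dry box with pass chamber. Origin on the bench under the chamber's centre; at yaw 0 x points away from the robot, y to the dry box. Chamber: open-topped tray on a pedestal, inside 216 (x) x 136 mm (y), floor 60 and rim 95 mm above the bench, walls 8 mm. Dry box (clear walls, closed, 115 mm high): y +92 to +260, x -88 to +120 mm. Handles have their own entries.
- chamber_floor (a point): Centre of the chamber's floor, 60 mm above the bench.
- outer_lid (a joint): Chamber lid (outer door), clear pane in aluminium frame, 232 x 150 x 10 mm, 0.3 kg, hinged along its far (+x) edge; a friction hinge holds it wherever it is left. Lifting the handle takes about 5 N, pushing it down about 1 N. Rad: 0 = down on its seal (start), grows as it opens upwards, stop at 1.75. Shut: under 0.015; fully open: over 1.2. Top of the shut lid 107 mm above the bench.
- lid_hinge (a point): A point on the lid's hinge line (the line runs along the unit's y), 120 mm in +x of the chamber's centre and 100 mm above the bench.
- lid_handle (a point): Middle of the lid's bar handle: dark round bar 10 mm thick, 92 mm long along the unit's y, on two end posts on top of the lid near its front edge (so behind the lid when it is open). Shut, the bar's axis is 145 mm above the bench, 38 mm above the lid's top and 205 mm from the hinge line measured level.
- inner_gate (a joint): Inner gate between chamber and dry box: steel plate sliding straight up and down in the chamber's +y wall. m: 0 = fully down (shut), grows as it rises. Friction holds it where it is left: pushing it down takes 2 to 3 N until it meets its rigid stop. Starts 0 to 12 mm up. Shut: under 3 mm.
- gate_handle_top (a point): Middle of the top face of the inner gate's black cross handle, 76 mm long along the unit's x, 14 mm wide and 12 mm high; the face is 140 mm above the bench when the gate is shut, 84 mm in +y of the chamber's centre.
- die_box_a: Die box: flat square box with a dark base, 54 x 53 x 14 mm, origin at the centre of its underside, z up; stands in the chamber at the start. One of two or three (None if absent; any of the three may be). Dark lid with a label.
- die_box_b: Die box: flat square box with a dark base, 54 x 53 x 14 mm, origin at the centre of its underside, z up; stands in the chamber at the start. One of two or three (None if absent; any of the three may be). Dark lid with a label.
- die_box_c: Die box: flat square box with a dark base, 54 x 53 x 14 mm, origin at the centre of its underside, z up; stands in the chamber at the start. One of two or three (None if absent; any of the three may be). This one has a clear, unlabelled lid.
- collet_box_a: Collet box: flat white box with a label, 46 mm (x) by 63 mm (y) by 16 mm, origin at the centre of its underside, z up; its -x long side faces the robot. Loose, on the bare bench beyond the vice. Keep clear of the tall machinery (to 0.5 m) beyond x = 0.64 m for y from 0.03 to 0.26 m.
- collet_box_b: Collet box: flat white box with a label, 46 mm (x) by 63 mm (y) by 16 mm, origin at the centre of its underside, z up; its -x long side faces the robot. Loose, on the bare bench beyond the fixed control box (x 0.42 to 0.56, y -0.31 to -0.07 m, 88 mm high); it may get knocked.
- collet_box_c: Collet box: flat white box with a label, 46 mm (x) by 63 mm (y) by 16 mm, origin at the centre of its underside, z up; its -x long side faces the robot. Loose, on the bare bench beyond the fixed control box (x 0.42 to 0.56, y -0.31 to -0.07 m, 88 mm high); it may get knocked.
- tape_roll: Roll of tape lying flat, 58 mm across, 19 mm high. Origin at the centre of its underside. A bystander: leave it alone.
- spare_lens: Black lens barrel standing upright, 38 mm across, 58 mm high. Origin at the centre of its underside. A bystander: leave it alone.
- loupe: Black loupe standing upright, 37 mm across, 40 mm high. Origin at the centre of its underside. A bystander: leave it alone.
- caliper: Caliper lying flat, 160 mm long, 13 mm high. Origin at the centre of its underside. A bystander: leave it alone.

How it is judged:
By the outcome, as a careful person would: the job done as asked, in the order asked, and still so for the second after the job is handed in, with the robot touching nothing.
Of die_box_a, die_box_b, die_box_c only 2 to 3 are there at a start; the rules pass over those that are not, and their reading is None.
At some moment in a run one of collet_box_b, collet_box_c may be knocked a few centimetres aside while the robot is not near it.
Once in a run the grip may slacken for a moment while it holds something.
It also fails if it takes over 210 s, if anything falls off the work surface, if the arm or the gripper's body presses on something with over 40 N, if the wrist force passes 120 N, or if a joint passes its speed limit or range.

ROBOT

A 6-joint arm with a two-finger parallel gripper is mounted at the origin on a cart in front of the work surface, level with it; the furniture and walls round the work are solid. World frame = base frame: x ahead of the robot, y to its left, z up, the work surface at z = 0. Lengths are in m, angles in rad, forces in N, time in s.
With the tool pointing down it reaches from about 0.375 to 0.9 m from the base axis. Payload 3.1 kg.
Tool frame: the origin (TCP) lies at the very end of the fingers, on their centre line; the grasp point (between the pads) lies 19 mm behind it (grip_depth is the distance from the TCP to the grasp point, in m); z points along the fingers, y is the line along which they close (so a half turn about z gives the same grasp; the last joint's range is limited). The gripper opens to 85 mm and grips with 20 to 120 N. Pads are 22 mm wide; open, the fingers measure 114 mm over their backs; the gripper's body (76 mm by 85 mm) begins 54 mm behind the grasp point. The pads swing forward as they close: fully open they stand 13 mm farther back than shut.
Start: joints at [0.938, 0.527, 1.433, -0, 1.181, -0.178], TCP at [0.275, 0.561, 0.231] pointing down, gripper open.
Joint ranges: [-3.08, 3.08], [-0.75, 2.2], [0.22, 2.44], [-1.43, 4.57], [0, 2.65], [-2.85, 2.85]. Speed limits (rad/s): [2.79, 2.79, 3.14, 3.14, 3.14, 3.14].

INTERFACE

Orientations are given as a unit quaternion [x, y, z, w].
In Python, from station import * gives the robot as it stands.
- The arm moves only by the tool apply_moves, never from a script. Its argument "plan" is a list of rows, each a list of 7 numbers: the shift along the tool's x, y, z in m, then the turn, a rotation vector about the tool's x, y, z in rad, then the gripper command: -1 is fully open, 1 is shut, values between are in proportion. In form: [[dx, dy, dz, wx, wy, wz, jaw], ...]. A call has 1 to 8 rows; each row shifts and turns the commanded pose from where the row before left it, along the tool's axes as they then stand; what a row does not reach is not made up. A row lasts 1/8 s, in which the tool goes at most 62.5 mm and 10.7 degrees, less where a joint would pass 70% of its speed; a pose out of reach is approached as far as the arm can. A call is refused whole if a number of a shift passes 0.0625 or a number of a turn 0.188, either way. A call with a gripper value outside its range is refused whole. The fingers move at their own pace and stop on an object; "force" is the grip in N (left out, the last holds). Time passes only in rows, so rows that do not move let the fingers close. It gives the time, the measured TCP pose, the force, the opening and the grip force at its end, in the units of the state.
- sense(): the state, without advancing time (a new reading comes with each control period).
- snapshot(name): name is "scene" or "side" or "wrist"; returns the picture (400x640x3 uint8, red, green, blue); there is no depth.
- calibration(name): a dict with "camera_matrix" (3x3 intrinsics, pixels), "R" (3x3) and "t" (3): a world point X has camera coordinates R X + t; the wrist camera has in their place "mount" (4x4, takes a point from camera to tool coordinates, whose origin is the TCP and whose axes are the flange's). Camera axes: x right, y down, z forward; pixel columns grow to the right and rows downward; lengths in m; the calibration is good to about 2 mm. A picture is of the moment at which its call begins: read the wrist's pose just before it. calibration takes no time and is no camera call.
- sign_off(): hands the job in; it is judged then, once.
The state is a dict: "t": time; "q": joint angles; "qd": joint speeds; "tau": joint torques, N m; "tcp_pos": TCP position; "tool_rot": TCP orientation; "force": force on the tool from outside, world axes, zero at the start; "ft_torque": the same for the moment, N m; "finger_gap": opening from 0.0 (shut) to 1.0 (fully open); "gripper_force": force on a finger pad.
Only numpy, scipy, OpenCV 4.12 (cv2) and the standard library are available. Lean on these libraries where they do the work, as an engineer would, in place of code of your own. Each camera call takes 0.05 s, during which the arm holds its last target. There are 200 camera calls.

## Working session

There is one attempt and no reset: what is moved stays moved. The work goes in short steps, Python scripts to look and compute and a tool call to move; the robot and the scene stay as the last step left them, time stands still between calls to the robot, and variables do not carry over. Pictures are saved under pics/ and viewed, at most 14 in all, crops included, and the job is handed in when it is done.

Besides the shell and the picture viewer there is one more tool, called after "Request:" by a JSON object that holds its "api" and its "payload". apply_moves: Moves the arm, as the interface text tells. Its arguments: {"type":"object","properties":{"plan":{"type":"array"},"force":{"type":"number"}},"required":["plan"]}

```bash
ls; mkdir -p pics
python3 - <<'E'
from station import *
import cv2,numpy as np
print(sense())
for n in ("scene","side","wrist"):
    im=snapshot(n); cv2.imwrite(f"pics/{n}0.png",im[:,:,::-1])
    c=calibration(n); print(n,{k:np.round(v,4).tolist() for k,v in c.items()})
E
```

```text
pics
{'t': 0.0, 'q': array([ 9.37487032e-01,  5.28495367e-01,  1.43387954e+00,  3.20036356e-06,
        1.18138595e+00, -1.78500053e-01]), 'qd': array([ 0.00022171,  0.00116036,  0.00021453,  0.00040038,  0.00049312,
       -0.00137772]), 'tau': array([-8.23235550e-04, -4.42356348e+01, -1.78019428e+01, -3.85500534e-04,
        8.61633540e-03,  1.94209730e-05]), 'tcp_pos': array([0.27410815, 0.56090481, 0.23032291]), 'tool_rot': array([ 2.25450186e-01,  9.74254093e-01, -9.95427416e-04, -4.29416303e-04]), 'force': array([-0.41036761,  0.13227016,  0.26750336]), 'ft_torque': array([-0.00433939,  0.05116645,  0.0145956 ]), 'gripper_force': 0.0, 'finger_gap': 0.9946458161407854}
scene {'camera_matrix': [[369.3422, 0.0, 324.2592], [0.0, 369.3422, 201.5759], [0.0, 0.0, 1.0]], 'R': [[0.7072, -0.707, -0.0005], [-0.4431, -0.4427, -0.7795], [0.5509, 0.5515, -0.6264]], 't': [-0.3306, 0.3571, 0.9657]}
side {'camera_matrix': [[430.7455, 0.0, 319.8282], [0.0, 430.7455, 205.6003], [0.0, 0.0, 1.0]], 'R': [[0.949, -0.315, 0.0125], [-0.1216, -0.4023, -0.9074], [0.2909, 0.8596, -0.42]], 't': [-0.4957, 0.2038, 1.0701]}
wrist {'camera_matrix': [[298.7439, 0.0, 316.4825], [0.0, 298.7439, 201.5147], [0.0, 0.0, 1.0]], 'mount': [[0.0005, -0.9502, -0.3116, 0.0799], [1.0, 0.0004, 0.0004, -0.0002], [-0.0003, -0.3116, 0.9502, -0.1425], [0.0, 0.0, 0.0, 1.0]]}
```

View pics/scene0.png

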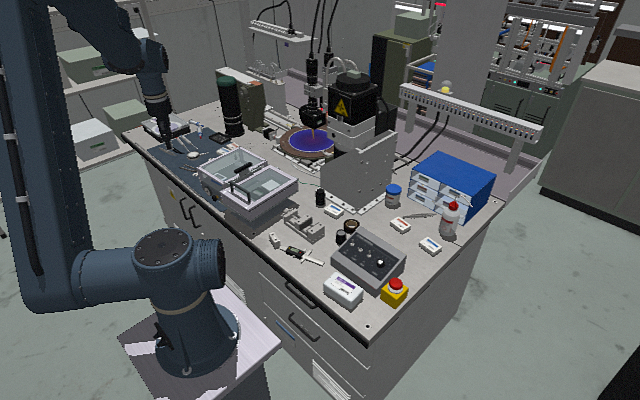

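View pics/side0.png

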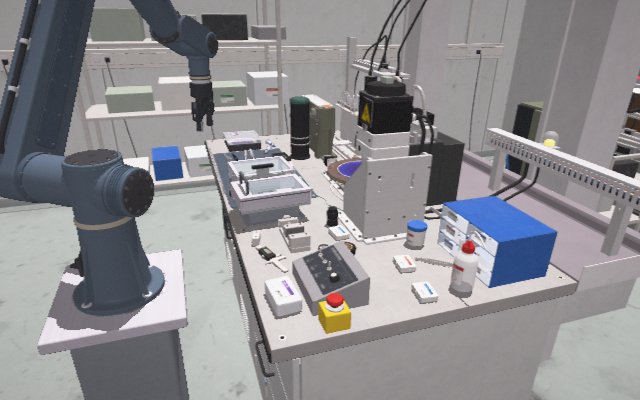

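View pics/wrist0.png

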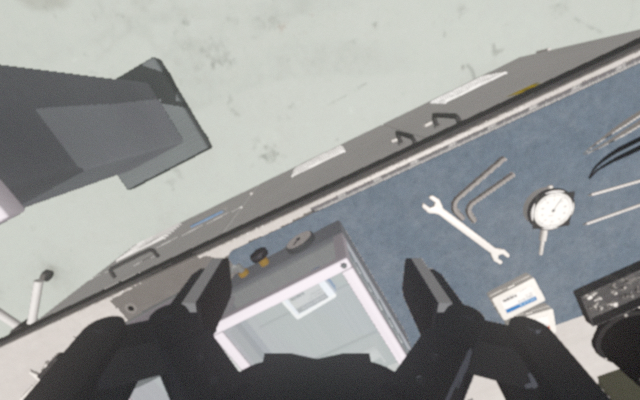

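The scene shows the dry box at about (232,167), the chamber lid at (262,190), and white boxes at (334,211), (400,224) and (430,246). Next I'll crop for pixel accuracy.

```bash
cat > h.py <<'E'
from station import *
import numpy as np, cv2
from scipy.spatial.transform import Rotation as Ro
from scipy.optimize import least_squares
def cam(n,s=None):
    c=calibration(n);K=np.array(c["camera_matrix"])
    if n!="wrist": return K,np.array(c["R"]),np.array(c["t"])
    s=s or sense(); T=np.eye(4);T[:3,:3]=Ro.from_quat(s["tool_rot"]).as_matrix();T[:3,3]=s["tcp_pos"]
    W=np.linalg.inv(T@np.array(c["mount"])); return K,W[:3,:3],W[:3,3]
def proj(C,X):
    K,R,t=C; p=(R@np.atleast_2d(X).T).T+t; p=p@K.T; return p[:,:2]/p[:,2:]
def ray(C,uv,z):
    K,R,t=C; d=R.T@np.linalg.inv(K)@np.array([uv[0],uv[1],1.]); o=-R.T@t
    return o+d*(z-o[2])/d[2]
def unit(p,L):  # p=(x,y,yaw), local pts
    c,s=np.cos(p[2]),np.sin(p[2]); L=np.atleast_2d(L)
    return np.c_[p[0]+c*L[:,0]-s*L[:,1],p[1]+s*L[:,0]+c*L[:,1],L[:,2]]
def save(im,n,box=None,f=1):
    if box: im=im[box[1]:box[3],box[0]:box[2]]
    cv2.imwrite(f"pics/{n}.png",cv2.resize(np.ascontiguousarray(im[:,:,::-1]),None,fx=f,fy=f,interpolation=cv2.INTER_CUBIC))
def move(d): # world delta -> tool delta
    return np.round(Ro.from_quat(sense()["tool_rot"]).inv().apply(d),4)
E
python3 - <<'E'
import cv2,numpy as np
from h import *
a=cv2.imread("pics/scene0.png")
x=cv2.resize(a[140:240,185:305],None,fx=5,fy=5,interpolation=cv2.INTER_CUBIC)
cv2.imwrite("pics/c1.png",x)
y=cv2.resize(a[180:280,310:460],None,fx=5,fy=5,interpolation=cv2.INTER_CUBIC)
cv2.imwrite("pics/c2.png",y)
C=cam("scene")
for uv in [(334,211),(400,224),(430,246)]: print(ray(C,uv,.016))
for uv in [(262,190)]: print(ray(C,uv,.107))
E
```

```text
[0.60906623 0.09150776 0.016     ]
[ 0.72102244 -0.11972263  0.016     ]
[ 0.70284588 -0.25212575  0.016     ]
[0.43465237 0.27448845 0.107     ]
```

View pics/c1.png

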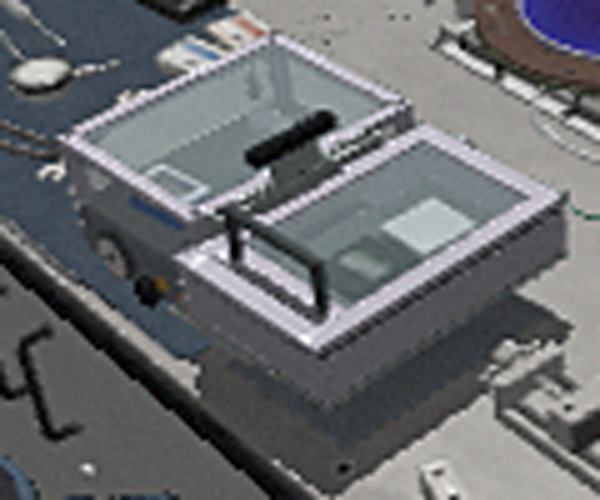

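View pics/c2.png

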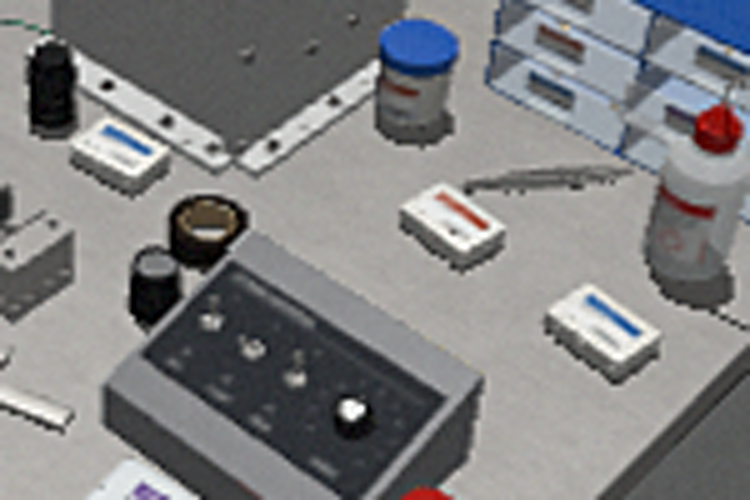

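Run:
```python
from h import *
C=cam("scene")
o=np.array([185,140]); P=np.array([[315,350],[568,195],[180,258],[420,125]])/5+o
L=np.array([[-116,-75,107],[116,-75,107],[-116,75,107],[116,75,107]])/1e3
r=least_squares(lambda p:(proj(C,unit(p,L))-P).ravel(),[.43,.27,0]);p=r.x
print("unit",p,r.fun.round(1))
for n,l in dict(handle=[-.085,0,.145],h1=[-.085,.046,.145],h2=[-.085,-.046,.145],gate=[0,.084,.140]).items():
    X=unit(p,l);print(n,X[0].round(4),((proj(C,X)-o)*5).round())
o=np.array([310,180])
for n,c in dict(a=[[105,117],[170,152],[135,175],[70,147]],r=[[438,182],[505,232],[460,258],[400,217]],b=[[590,285],[660,340],[618,370],[547,315]]).items():
    P=np.array(c)/5+o
    L=np.array([[23,31.5,16],[23,-31.5,16],[-23,-31.5,16],[-23,31.5,16]])/1e3
    r=least_squares(lambda p:(proj(C,unit(p,L))-P).ravel(),[.65,0,0]);print(n,r.x.round(4),r.fun.round(1))
    print([ray(C,q,.016)[:2].round(3).tolist() for q in P])
```

```text
unit [0.4465939  0.30138414 0.07161405] [ 0.4  0.2 -0.6  0.  -0.7  0.3  0.9 -0.8]
handle [0.3618 0.2953 0.145 ] [[273. 238.]]
h1 [0.3585 0.3412 0.145 ] [[230. 211.]]
h2 [0.3651 0.2494 0.145 ] [[318. 265.]]
gate [0.4406 0.3852 0.14  ] [[293. 145.]]
a [0.6153 0.0977 0.1095] [ 0.  -0.4  0.7 -0.6  0.   1.2 -0.7 -0.3]
[[0.633, 0.13], [0.637, 0.068], [0.601, 0.069], [0.59, 0.124]]
r [ 0.7198 -0.121  -0.1025] [ 0.2  0.6  0.4 -0.1  0.5  0.5 -1.1 -1. ]
[[0.748, -0.09], [0.738, -0.154], [0.694, -0.147], [0.699, -0.093]]
b [ 0.7069 -0.2521 -0.1478] [-0.  -0.   1.  -0.1 -0.1  0.2 -0.8 -0.2]
[[0.734, -0.224], [0.723, -0.285], [0.68, -0.28], [0.69, -0.22]]
```

```bash
cat >> h.py <<'E'
def down(yaw): # tool y at angle yaw, z down
    c,s=np.cos(yaw),np.sin(yaw); return Ro.from_matrix(np.array([[-s,c,0],[c,s,0],[0,0,-1]]).T)
def plan(pos,yaw,n,s=None,rot=None):
    s=s or sense(); R0=Ro.from_quat(s["tool_rot"]); R1=rot or down(yaw); p0=np.array(s["tcp_pos"])
    w=(R0.inv()*R1).as_rotvec()/n; d=(np.array(pos)-p0)/n
    rows=[np.r_[(R0*Ro.from_rotvec(w*i)).inv().apply(d),w].round(4) for i in range(n)]
    for r in rows: print(r.tolist())
    print("n",n,"step mm",np.linalg.norm(d)*1e3,"w",np.linalg.norm(w)*n, "pos",p0.round(4))
U=np.array([0.4466,0.3014,0.0716])
E
python3 -c "
from h import *
plan(unit(U,[0,.084,.2])[0],U[2],7)"
```

```text
[-0.0324, -0.0121, 0.0044, -0.0002, 0.0001, 0.1492]
[-0.0338, -0.0072, 0.0044, -0.0002, 0.0001, 0.1492]
[-0.0345, -0.0021, 0.0044, -0.0002, 0.0001, 0.1492]
[-0.0344, 0.0031, 0.0044, -0.0002, 0.0001, 0.1492]
[-0.0336, 0.0082, 0.0044, -0.0002, 0.0001, 0.1492]
[-0.032, 0.0131, 0.0044, -0.0002, 0.0001, 0.1492]
[-0.0297, 0.0177, 0.0044, -0.0002, 0.0001, 0.1492]
n 7 step mm 34.857471861804854 w 1.0443650010387038 pos [0.2742 0.561  0.2305]
```

Request:
{"api": "apply_moves", "payload": {"plan": [[-0.0324, -0.012, 0.0044, 0, 0, 0.149, 1], [-0.034, -0.007, 0.0044, 0, 0, 0.149, 1], [-0.0345, -0.002, 0.0044, 0, 0, 0.149, 1], [-0.0345, 0.003, 0.0044, 0, 0, 0.149, 1], [-0.0335, 0.008, 0.0044, 0, 0, 0.149, 1], [-0.032, 0.013, 0.0044, 0, 0, 0.149, 1], [-0.03, 0.0175, 0.0044, 0, 0, 0.15, 1], [0, 0, 0, 0, 0, 0, 1]]}}

```text
t: 1.15
tcp_pos: [0.4422, 0.3838, 0.1999]
tool_rot: [0.682, 0.731, -0.001, -0.0]
force: [-0.5, 0.7, -0.5]
finger_gap: -0.004
gripper_force: 0.0
```

Run:
```python
from h import *
s=sense(); im=snapshot("wrist"); print(s["tcp_pos"],Ro.from_quat(s["tool_rot"]).as_matrix().round(3).tolist(),s["finger_gap"],s["q"].round(2),s["force"])
C=cam("wrist",s)
im=np.ascontiguousarray(im)
for l in ([0,.084,.140],[.038,.084,.14],[-.038,.084,.14],[-.085,.046,.145],[-.085,-.046,.145],[-.116,-.075,.107],[.116,-.075,.107],[-.116,.075,.107]):
    q=proj(C,unit(U,l))[0]; print(l,q.round()); cv2.circle(im,tuple(int(v) for v in q),3,(255,0,0),1)
save(im,"w1")
```

```text
[0.44224689 0.38375466 0.19987238] [[-0.069, 0.998, -0.001], [0.998, 0.069, -0.001], [-0.001, -0.001, -1.0]] -0.0043204907343848235 [ 0.52  0.51  1.57 -0.    1.06  0.46] [-0.47912662  0.72666611 -0.49401218]
[0, 0.084, 0.14] [314. 217.]
[0.038, 0.084, 0.14] [367. 217.]
[-0.038, 0.084, 0.14] [262. 217.]
[-0.085, 0.046, 0.145] [201. 267.]
[-0.085, -0.046, 0.145] [214. 363.]
[-0.116, -0.075, 0.107] [199. 354.]
[0.116, -0.075, 0.107] [432. 354.]
[-0.116, 0.075, 0.107] [177. 213.]
```

View pics/w1.png

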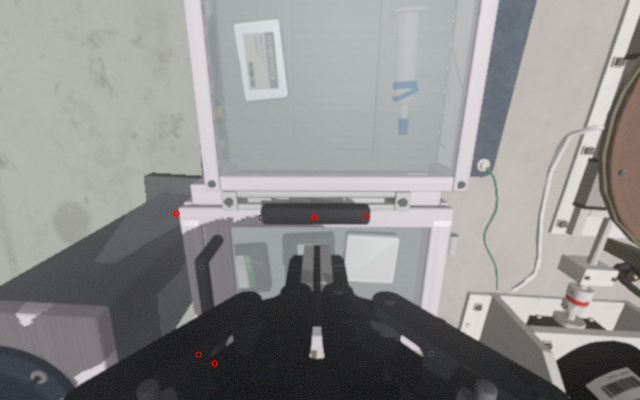

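The gate handle's ends sit at (262,213) and (369,213), matching the fit. Three boxes show in the chamber at (252,265), (308,245) and (372,258). Now I'll press the gate.

Request:
{"api": "apply_moves", "payload": {"plan": [[0.002, 0, 0.014, 0, 0, 0, 1], [0, 0, 0.014, 0, 0, 0, 1], [0, 0, 0.008, 0, 0, 0, 1], [0, 0, 0.004, 0, 0, 0, 1], [0, 0, 0.004, 0, 0, 0, 1], [0, 0, 0.004, 0, 0, 0, 1], [0, 0, 0.003, 0, 0, 0, 1], [0, 0, 0.003, 0, 0, 0, 1]]}}

```text
t: 2.2
tcp_pos: [0.4409, 0.3875, 0.1468]
tool_rot: [0.681, 0.732, 0.0, 0.0]
force: [-0.6, -0.9, 1.6]
finger_gap: -0.0
gripper_force: 1.1
```

Request:
{"api": "apply_moves", "payload": {"plan": [[0, 0, 0.002, 0, 0, 0, 1], [0, 0, 0.002, 0, 0, 0, 1], [0, 0, 0.002, 0, 0, 0, 1], [0, 0, 0.001, 0, 0, 0, 1], [0, 0, 0.001, 0, 0, 0, 1]]}}

```text
t: 2.82
tcp_pos: [0.441, 0.3876, 0.14]
tool_rot: [0.681, 0.732, 0.0, 0.0]
force: [-2.3, -2.2, 14.8]
finger_gap: 0.001
gripper_force: 7.4
```

Request:
{"api": "apply_moves", "payload": {"plan": [[0, 0, 0.001, 0, 0, 0, 1], [0, 0, 0.001, 0, 0, 0, 1], [0, 0, 0, 0, 0, 0, 1]]}}

```text
t: 3.2
tcp_pos: [0.441, 0.3876, 0.1399]
tool_rot: [0.681, 0.732, 0.001, 0.0]
force: [-4.6, -3.8, 21.4]
finger_gap: -0.001
gripper_force: 10.3
```

```bash
python3 -c "
from h import *
s=sense();print(s['tcp_pos'],s['force'])
t=dict(s);t['tcp_pos']=np.array([.441,.3876,.1385])
a=dict(t);a['tcp_pos']=np.array([.441,.3876,.2])
plan(unit(U,[-.085,0,.2])[0],U[2],3,a)"
```

```text
[0.44101251 0.38761196 0.13988577] [-4.58775077 -3.82283042 21.35927345]
[-0.0288, -0.0285, -0.0001, 0.0006, -0.0002, 0.0002]
[-0.0288, -0.0285, -0.0, 0.0006, -0.0002, 0.0002]
[-0.0288, -0.0285, -0.0, 0.0006, -0.0002, 0.0002]
n 3 step mm 40.5319755021817 w 0.0019222002375176971 pos [0.441  0.3876 0.2   ]
```

Rigid stop at z = 0.140, with 21 N: the gate is home. On to the lid handle.

Request:
{"api": "apply_moves", "payload": {"plan": [[0, 0, -0.03, 0, 0, 0, 1], [0, 0, -0.033, 0, 0, 0, 1], [-0.0285, -0.0285, 0, 0, 0, 0, 0], [-0.0285, -0.0285, 0, 0, 0, 0, 0], [-0.0285, -0.0285, 0, 0, 0, 0, 0], [0, 0, 0, 0, 0, 0, 0]]}}

```text
t: 3.95
tcp_pos: [0.3585, 0.294, 0.199]
tool_rot: [0.682, 0.732, -0.002, -0.001]
force: [-0.3, -0.1, 0.5]
finger_gap: 0.505
gripper_force: 0.0
```

Run:
```python
from h import *
s=sense(); im=np.ascontiguousarray(snapshot("wrist")); print(s["tcp_pos"],s["finger_gap"],s["force"])
C=cam("wrist",s)
for l in ([-.085,.046,.145],[-.085,-.046,.145],[-.085,0,.145]):
    q=proj(C,unit(U,l))[0]; print(l,q.round()); cv2.circle(im,tuple(int(v) for v in q),3,(255,0,0),1)
save(im,"w2")
```

```text
[0.35850611 0.29404648 0.19902668] 0.5048940264693799 [-0.30173574 -0.13323571  0.52976288]
[-0.085, 0.046, 0.145] [322. 156.]
[-0.085, -0.046, 0.145] [321. 277.]
[-0.085, 0, 0.145] [322. 221.]
```

View pics/w2.png

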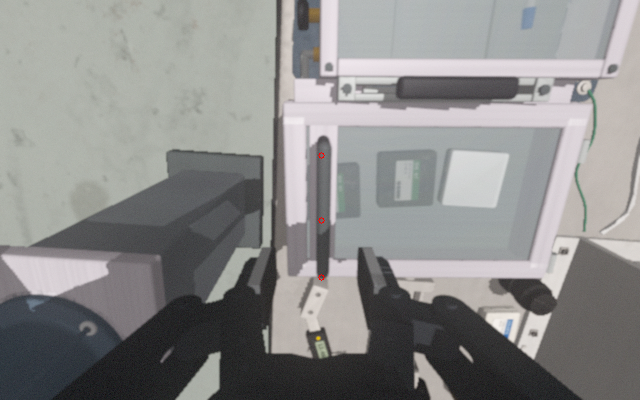

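Bar at columns 322–323, rows 140–280, as predicted; three die boxes visible: (347,190), (405,178) dark with labels and (475,178) clear. Descend and grip.

Request:
{"api": "apply_moves", "payload": {"plan": [[0.001, 0.0035, 0.025, 0, 0, 0, 0], [0, 0, 0.025, 0, 0, 0, 0], [0, 0, 0.015, 0, 0, 0, 0], [0, 0, 0.0075, 0, 0, 0, 0], [0, 0, 0, 0, 0, 0, 0.8], [0, 0, 0, 0, 0, 0, 1], [0, 0, 0, 0, 0, 0, 1], [0, 0, 0, 0, 0, 0, 1]], "force": 40}}

```text
t: 5.0
tcp_pos: [0.3621, 0.2973, 0.1271]
tool_rot: [0.682, 0.732, -0.002, -0.002]
force: [-5.5, 2.2, 0.3]
finger_gap: 0.096
gripper_force: 38.9
```

Run:
```python
from h import *
th=np.linspace(0,1.55,17); x=-.205*np.cos(th)+.045*np.sin(th); z=.205*np.sin(th)+.045*np.cos(th)
for i in range(16): print(i,th[i+1].round(3),((x[i+1]-x[i])*1e3).round(1),(-(z[i+1]-z[i])*1e3).round(1))
s=sense();print(s)
```

```text
0 0.097 5.3 -19.6
1 0.194 7.2 -19.0
2 0.291 9.0 -18.2
3 0.388 10.7 -17.3
4 0.484 12.3 -16.2
5 0.581 13.8 -14.9
6 0.678 15.2 -13.5
7 0.775 16.4 -11.9
8 0.872 17.5 -10.3
9 0.969 18.4 -8.6
10 1.066 19.2 -6.7
11 1.162 19.7 -4.8
12 1.259 20.1 -2.9
13 1.356 20.3 -1.0
14 1.453 20.3 1.0
15 1.55 20.1 3.0
{'t': 5.0, 'q': array([0.44687586, 0.49557259, 1.91401542, 0.00304107, 0.73704457,
       0.37383015]), 'qd': array([-0.00125372,  0.00026768, -0.00177664, -0.00069919,  0.00057597,
        0.00056791]), 'tau': array([ -2.40435362, -35.44804215, -12.42009312,  -0.92192357,
        -1.09536745,  -0.08934169]), 'tcp_pos': array([0.36213039, 0.29729508, 0.12714526]), 'tool_rot': array([ 0.681639  ,  0.73168359, -0.00197149, -0.00187137]), 'force': array([-5.46209187,  2.22816483,  0.26293331]), 'ft_torque': array([ 0.40775655,  0.90182883, -0.07152925]), 'gripper_force': 38.92354130744934, 'finger_gap': 0.0956730935445214}
```

Bar gripped (gap ≈ 8–10 mm). Swing along the arc with the tool vertical.

Request:
{"api": "apply_moves", "payload": {"plan": [[0, 0.0053, -0.0196, 0, 0, 0, 1], [0, 0.0072, -0.019, 0, 0, 0, 1], [0, 0.009, -0.0182, 0, 0, 0, 1], [0, 0.0107, -0.0173, 0, 0, 0, 1], [0, 0.0123, -0.0162, 0, 0, 0, 1], [0, 0.0138, -0.0149, 0, 0, 0, 1], [0, 0.0152, -0.0135, 0, 0, 0, 1], [0, 0.0164, -0.0119, 0, 0, 0, 1]]}}

```text
t: 6.0
tcp_pos: [0.448, 0.303, 0.2583]
tool_rot: [0.681, 0.732, -0.006, -0.005]
force: [-13.1, -0.4, 10.2]
finger_gap: 0.097
gripper_force: 39.4
```

Request:
{"api": "apply_moves", "payload": {"plan": [[0, 0.016, -0.0118, 0, 0, 0, 1], [0, 0.0175, -0.0096, 0, 0, 0, 1], [0, 0.0187, -0.0077, 0, 0, 0, 1], [0, 0.0195, -0.0058, 0, 0, 0, 1], [0, 0.02, -0.0039, 0, 0, 0, 1], [0, 0.0203, -0.002, 0, 0, 0, 1]]}}

```text
t: 6.75
tcp_pos: [0.5643, 0.3107, 0.2982]
tool_rot: [0.681, 0.732, -0.003, -0.001]
force: [-3.6, -1.9, -5.8]
finger_gap: 0.102
gripper_force: 39.0
```

Request:
{"api": "apply_moves", "payload": {"plan": [[0, 0.0203, -0.0, 0, 0, 0, 1], [0, 0.0203, 0.002, 0, 0, 0, 1], [0, 0.02, 0.004, 0, 0, 0, 1], [0, 0, 0, 0, 0, 0, 1]]}}

```text
t: 7.25
tcp_pos: [0.627, 0.3149, 0.2909]
tool_rot: [0.682, 0.732, -0.002, 0.0]
force: [0.6, -3.6, -5.9]
finger_gap: 0.094
gripper_force: 39.2
```

Run:
```python
from h import *
s=sense();print(s["tcp_pos"],s["force"])
save(snapshot("side"),"s1",(160,80,460,280),2.6)
```

```text
[0.62697112 0.31488692 0.29086201] [ 0.64007182 -3.57663247 -5.93845941]
```

View pics/s1.png

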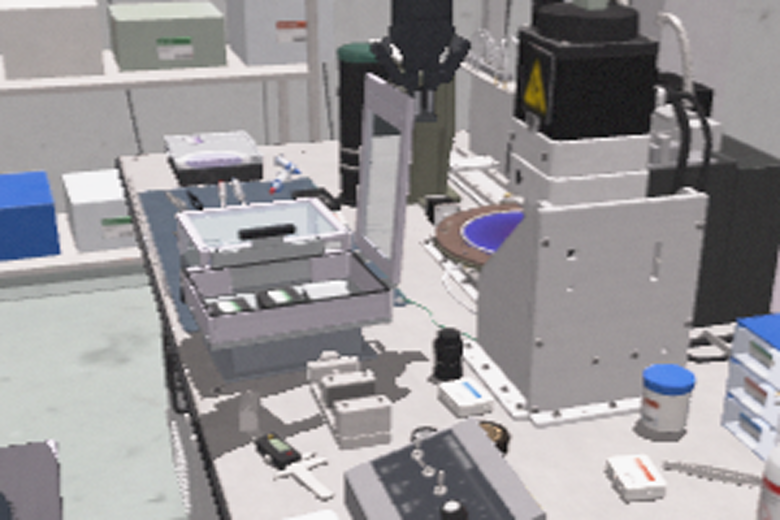

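Lid is up at about 1.6 rad, three die boxes in the chamber. Release, rise, and come back over the chamber.

```bash
python3 -c "
from h import *
s=sense();a=dict(s);a['tcp_pos']=s['tcp_pos']+[0,0,.084]
plan(unit(U,[-.005,-.02,.25])[0],U[2],5,a)"
```

```text
[-0.0041, -0.037, 0.0251, -0.0005, 0.0005, -0.0001]
[-0.0041, -0.037, 0.0251, -0.0005, 0.0005, -0.0001]
[-0.0041, -0.037, 0.0251, -0.0005, 0.0005, -0.0001]
[-0.0041, -0.0371, 0.025, -0.0005, 0.0005, -0.0001]
[-0.0041, -0.0371, 0.025, -0.0005, 0.0005, -0.0001]
n 5 step mm 44.9142151582603 w 0.0035033224671566616 pos [0.6265 0.3149 0.375 ]
```

Request:
{"api": "apply_moves", "payload": {"plan": [[0, 0, 0, 0, 0, 0, 0.5], [0, 0, 0, 0, 0, 0, 0.3], [0, 0, 0, 0, 0, 0, 0.3], [0, 0, -0.025, 0, 0, 0, 0.3], [0, 0, -0.03, 0, 0, 0, 0.3], [0, 0, -0.03, 0, 0, 0, 0.3]]}}

```text
t: 8.05
tcp_pos: [0.6267, 0.3166, 0.3789]
tool_rot: [0.681, 0.732, 0.001, 0.0]
force: [0.3, -0.3, -1.0]
finger_gap: 0.346
gripper_force: 0.0
```

Request:
{"api": "apply_moves", "payload": {"plan": [[-0.007, -0.06, 0, 0, 0, 0, 0], [-0.007, -0.06, 0, 0, 0, 0, -0.3], [-0.007, -0.06, 0.0, 0, 0, 0, -0.5], [0, -0.005, 0.06, 0, 0, 0, -0.5], [0, 0, 0.06, 0, 0, 0, -0.5], [0, 0, 0, 0, 0, 0, -0.5]]}}

```text
t: 8.8
tcp_pos: [0.4406, 0.281, 0.2545]
tool_rot: [0.681, 0.732, -0.004, -0.002]
force: [0.7, 0.3, 0.8]
finger_gap: 0.751
gripper_force: 0.0
```

Run:
```python
from h import *
import pickle
s=sense(); im=np.ascontiguousarray(snapshot("wrist")); print(s["tcp_pos"],s["finger_gap"],s["force"],s["ft_torque"])
pickle.dump((s,im),open("w3.pkl","wb"))
save(im,"w3",(160,60,500,330),2.2)
```

```text
[0.44057746 0.28101859 0.25447333] 0.7513959958444169 [0.67309087 0.32338953 0.77233697] [-0.0226237  -0.0398966  -0.01572553]
```

View pics/w3.png

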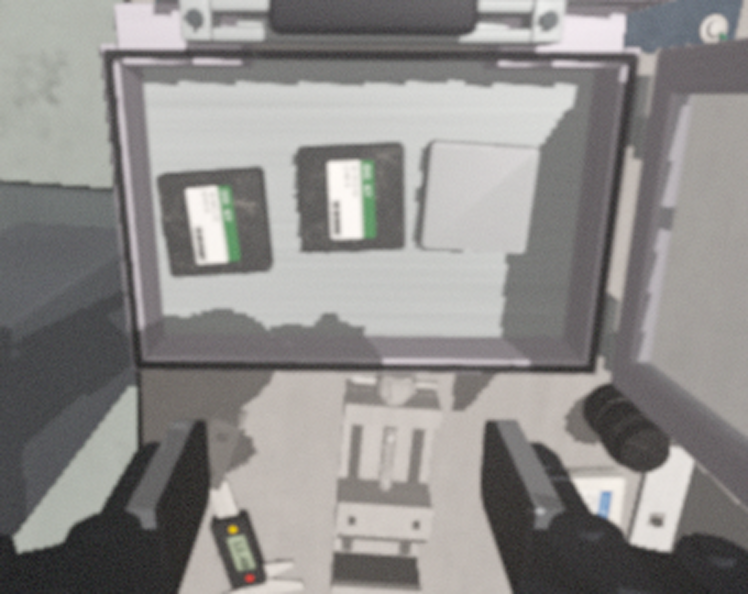

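Run:
```python
from h import *
import pickle
s,im=pickle.load(open("w3.pkl","rb")); C=cam("wrist",s)
f=lambda c:np.array(c)/2.2+[160,60]
L=np.array([[-27,26.5,74],[27,26.5,74],[27,-26.5,74],[-27,-26.5,74]])/1e3
ch=f([[105,50],[638,53],[598,370],[137,367]])
Lc=np.array([[-116,76,95],[116,76,95],[116,-76,95],[-116,-76,95]])/1e3
r=least_squares(lambda p:(proj(C,unit(p,Lc))-ch).ravel(),U);print("unit",r.x.round(4),r.fun.round(1))
V=r.x
for n,c in dict(D1=[[158,174],[263,167],[272,271],[170,276]],D2=[[301,148],[403,142],[404,247],[300,251]],D3=[[430,142],[540,150],[527,253],[418,249]]).items():
    r=least_squares(lambda p:(proj(C,unit(p,L))-f(c)).ravel(),U);q=r.x
    d=q[:2]-V[:2];a=V[2]; print(n,q.round(4),r.fun.round(1),"local",(d@[np.cos(a),np.sin(a)]).round(4),(d@[-np.sin(a),np.cos(a)]).round(4),
      [np.round(np.linalg.norm(ray(C,f(c)[i],.074)-ray(C,f(c)[i-1],.074)),4) for i in range(4)])
```

```text
unit [0.4488 0.3047 0.0691] [-2.2 -1.5  2.7 -2.   0.5  3.  -1.2  2.9]
D1 [0.3741 0.2954 0.1234] [-1.7 -0.9  1.  -0.3  1.1  0.7 -0.5  0.7] local -0.0752 -0.0041 [np.float64(0.0512), np.float64(0.0512), np.float64(0.0519), np.float64(0.0522)]
D2 [0.4405 0.3127 0.0999] [-3.1 -1.6  2.  -0.3  1.4  1.5 -0.2  0.9] local -0.0077 0.0086 [np.float64(0.0504), np.float64(0.0488), np.float64(0.0511), np.float64(0.0522)]
D3 [0.5023 0.3166 0.0189] [-0.6 -0.4  0.7 -1.1 -0.4  1.3  0.3  0.4] local 0.0542 0.0082 [np.float64(0.0522), np.float64(0.0527), np.float64(0.0503), np.float64(0.0547)]
```

```bash
python3 -c "
from h import *
s=sense();plan([.5023,.3166,.2],.0189+np.pi/2,9)"
```

```text
[0.0034, 0.0068, 0.0063, -0.0002, -0.0002, -0.1686]
[0.0022, 0.0073, 0.0063, -0.0002, -0.0002, -0.1686]
[0.0009, 0.0076, 0.0063, -0.0002, -0.0002, -0.1686]
[-0.0004, 0.0076, 0.0063, -0.0002, -0.0002, -0.1686]
[-0.0016, 0.0074, 0.0063, -0.0002, -0.0002, -0.1686]
[-0.0029, 0.0071, 0.0064, -0.0002, -0.0002, -0.1686]
[-0.004, 0.0065, 0.0064, -0.0002, -0.0002, -0.1686]
[-0.005, 0.0057, 0.0064, -0.0002, -0.0002, -0.1686]
[-0.0059, 0.0048, 0.0064, -0.0002, -0.0002, -0.1686]
n 9 step mm 9.909390725365732 w 1.5175280419251265 pos [0.4433 0.282  0.2572]
```

Request:
{"api": "apply_moves", "payload": {"plan": [[0.0034, 0.007, 0.0063, 0, 0, -0.1686, -0.55], [0.0022, 0.0073, 0.0063, 0, 0, -0.1686, -0.55], [0.0009, 0.0076, 0.0063, 0, 0, -0.1686, -0.55], [-0.0004, 0.0076, 0.0063, 0, 0, -0.1686, -0.55], [-0.0016, 0.0074, 0.0063, 0, 0, -0.1686, -0.55], [-0.0029, 0.007, 0.0064, 0, 0, -0.1686, -0.55], [-0.004, 0.0065, 0.0064, 0, 0, -0.1686, -0.55], [-0.005, 0.0057, 0.0064, 0, 0, -0.1686, -0.55]]}}

```text
t: 9.85
tcp_pos: [0.4997, 0.3141, 0.2104]
tool_rot: [0.072, 0.997, 0.002, 0.003]
force: [-0.6, 0.3, 0.2]
finger_gap: 0.775
gripper_force: 0.0
```

Request:
{"api": "apply_moves", "payload": {"plan": [[-0.006, 0.0048, 0.0064, 0, 0, -0.1686, -0.55], [0, 0, 0, 0, 0, 0, -0.55], [0, 0, 0, 0, 0, 0, -0.55], [0, 0, 0, 0, 0, 0, -0.55]]}}

```text
t: 10.35
tcp_pos: [0.5036, 0.3168, 0.2014]
tool_rot: [-0.009, 1.0, 0.0, 0.001]
force: [0.7, 0.1, -0.9]
finger_gap: 0.774
gripper_force: 0.0
```

Run:
```python
from h import *
import pickle
s=sense(); im=np.ascontiguousarray(snapshot("wrist")); s2=sense();print(s["tcp_pos"],s2["tcp_pos"],s["finger_gap"])
pickle.dump((s,im),open("w4.pkl","wb")); C=cam("wrist",s)
L=np.array([[-27,26.5,74],[27,26.5,74],[27,-26.5,74],[-27,-26.5,74]])/1e3
for p in ([.3741,.2954,.1234],[.4405,.3127,.0999],[.5023,.3166,.0189]):
    cv2.polylines(im,[proj(C,unit(p,L)).round().astype(np.int32)],True,(255,0,0),1)
save(im,"w4",(160,0,500,270),2.2)
```

```text
[0.50355168 0.31675086 0.20141123] [0.50336283 0.31666847 0.2011085 ] 0.7742235799981108
```

View pics/w4.png

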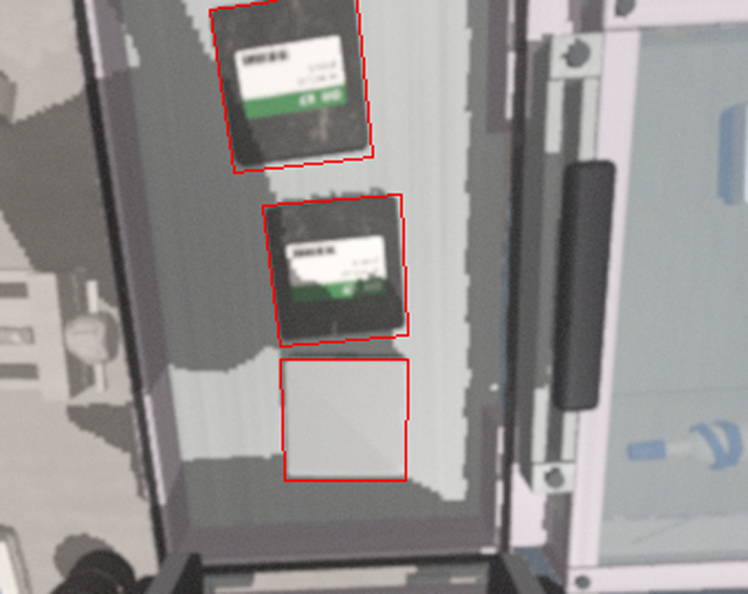

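D3's outline fits (280–408, 358–480 in the crop); D1/D2 are within ~3 mm. Descend on D3.

Request:
{"api": "apply_moves", "payload": {"plan": [[0.001, 0, 0.035, 0, 0, 0, -0.55], [0, 0, 0.035, 0, 0, 0, -0.55], [0, 0, 0.035, 0, 0, 0, -0.55], [0, 0, 0.02, 0, 0, 0, -0.55], [0, 0, 0.007, 0, 0, 0, -0.55], [0, 0, 0.003, 0, 0, 0, -0.55], [0, 0, 0, 0, 0, 0, -0.55]]}}

```text
t: 11.28
tcp_pos: [0.5027, 0.3168, 0.0661]
tool_rot: [-0.009, 1.0, 0.0, 0.001]
force: [0.0, 1.3, 0.1]
finger_gap: 0.776
gripper_force: 0.0
```

Request:
{"api": "apply_moves", "payload": {"plan": [[0, 0, 0.002, 0, 0, 0, -0.55], [0, 0, 0.002, 0, 0, 0, -0.55], [0, 0, 0.001, 0, 0, 0, -0.55], [0, 0, 0, 0, 0, 0, -0.55]]}}

```text
t: 11.78
tcp_pos: [0.5021, 0.3165, 0.0603]
tool_rot: [-0.009, 1.0, -0.0, -0.0]
force: [0.5, -0.6, -0.7]
finger_gap: 0.772
gripper_force: 0.0
```

Request:
{"api": "apply_moves", "payload": {"plan": [[0, 0, 0.002, 0, 0, 0, -0.55], [0, 0, 0, 0, 0, 0, -0.35], [0, 0, 0, 0, 0, 0, 0], [0, 0, 0, 0, 0, 0, 0.3], [0, 0, 0, 0, 0, 0, 1], [0, 0, 0, 0, 0, 0, 1]], "force": 50}}

```text
t: 12.52
tcp_pos: [0.5025, 0.3167, 0.0586]
tool_rot: [-0.009, 1.0, 0.0, 0.0]
force: [-0.6, 0.4, 3.1]
finger_gap: 0.601
gripper_force: 53.1
```

Request:
{"api": "apply_moves", "payload": {"plan": [[0, 0, -0.01, 0, 0, 0, 1], [0, 0, -0.03, 0, 0, 0, 1], [0, 0, -0.04, 0, 0, 0, 1], [0, 0, -0.04, 0, 0, 0, 1], [0, 0, -0.03, 0, 0, 0, 1]]}}

```text
t: 13.15
tcp_pos: [0.5022, 0.3166, 0.2104]
tool_rot: [-0.009, 1.0, 0.0, 0.001]
force: [0.6, 0.0, -0.1]
finger_gap: 0.599
gripper_force: 52.8
```

```bash
cat >> h.py <<'E'
def path(wps): # [(pos,yaw,n),...] chained from now
    s=dict(sense())
    for p,y,n in wps:
        plan(p,y,n,s); s["tcp_pos"]=np.array(p); s["tool_rot"]=down(y).as_quat()
E
python3 -c "
from h import *
s=sense();print(s['tcp_pos'],s['finger_gap'],s['q'].round(2))
path([([.5,.1,.2],.45,7),([.52,-.1,.2],-.75,7),([.60,-.252,.2],-1.72,6)])"
```

```text
[0.5022367  0.31664496 0.21039304] 0.5989377731996032 [ 0.37  0.51  1.54  0.    1.09 -1.22]
[0.0009, -0.0309, 0.0015, 0.0002, 0.0001, 0.1628]
[-0.0041, -0.0307, 0.0015, 0.0002, 0.0001, 0.1628]
[-0.009, -0.0296, 0.0015, 0.0002, 0.0001, 0.1628]
[-0.0137, -0.0277, 0.0015, 0.0002, 0.0001, 0.1628]
[-0.018, -0.0252, 0.0015, 0.0002, 0.0001, 0.1628]
[-0.0219, -0.0219, 0.0015, 0.0002, 0.0001, 0.1628]
[-0.0251, -0.0181, 0.0015, 0.0002, 0.0001, 0.1628]
n 7 step mm 30.98652073205094 w 1.1394045319724526 pos [0.5022 0.3166 0.2104]
[-0.027, -0.0099, 0.0, 0.0, 0.0, 0.1714]
[-0.0283, -0.0051, 0.0, 0.0, 0.0, 0.1714]
[-0.0287, -0.0002, 0.0, 0.0, 0.0, 0.1714]
[-0.0283, 0.0047, 0.0, 0.0, 0.0, 0.1714]
[-0.0271, 0.0095, 0.0, 0.0, 0.0, 0.1714]
[-0.0251, 0.0139, 0.0, 0.0, 0.0, 0.1714]
[-0.0224, 0.018, 0.0, 0.0, 0.0, 0.1714]
n 7 step mm 28.71393034605969 w 1.2 pos [0.5 0.1 0.2]
[-0.0094, 0.027, 0.0, 0.0, 0.0, 0.1617]
[-0.005, 0.0282, 0.0, 0.0, 0.0, 0.1617]
[-0.0004, 0.0286, 0.0, 0.0, 0.0, 0.1617]
[0.0042, 0.0283, 0.0, 0.0, 0.0, 0.1617]
[0.0087, 0.0273, 0.0, 0.0, 0.0, 0.1617]
[0.013, 0.0255, 0.0, 0.0, 0.0, 0.1617]
n 6 step mm 28.62788073811185 w 0.9700000000000001 pos [ 0.52 -0.1   0.2 ]
```

Request:
{"api": "apply_moves", "payload": {"plan": [[0.001, -0.031, 0.0015, 0, 0, 0.163, 1], [-0.004, -0.031, 0.0015, 0, 0, 0.163, 1], [-0.009, -0.0295, 0.0015, 0, 0, 0.163, 1], [-0.0137, -0.0277, 0.0015, 0, 0, 0.163, 1], [-0.018, -0.025, 0.0015, 0, 0, 0.163, 1], [-0.022, -0.022, 0.0015, 0, 0, 0.163, 1], [-0.025, -0.018, 0.0015, 0, 0, 0.163, 1]]}}

```text
t: 14.02
tcp_pos: [0.4991, 0.0989, 0.198]
tool_rot: [0.534, 0.845, -0.0, -0.0]
force: [0.4, -0.6, -0.8]
finger_gap: 0.6
gripper_force: 52.7
```

Request:
{"api": "apply_moves", "payload": {"plan": [[-0.027, -0.01, 0, 0, 0, 0.171, 1], [-0.0283, -0.005, 0, 0, 0, 0.171, 1], [-0.0287, 0, 0, 0, 0, 0.171, 1], [-0.0283, 0.0047, 0, 0, 0, 0.171, 1], [-0.027, 0.0095, 0, 0, 0, 0.171, 1], [-0.025, 0.014, 0, 0, 0, 0.171, 1], [-0.0224, 0.018, 0, 0, 0, 0.171, 1]]}}

```text
t: 14.9
tcp_pos: [0.5195, -0.1008, 0.198]
tool_rot: [0.918, 0.397, -0.0, -0.0]
force: [0.4, -0.5, -0.5]
finger_gap: 0.603
gripper_force: 52.7
```

Request:
{"api": "apply_moves", "payload": {"plan": [[-0.0094, 0.027, 0, 0, 0, 0.162, 1], [-0.005, 0.028, 0, 0, 0, 0.162, 1], [-0.0004, 0.0286, 0, 0, 0, 0.162, 1], [0.0042, 0.0283, 0, 0, 0, 0.162, 1], [0.0087, 0.0273, 0, 0, 0, 0.162, 1], [0.013, 0.0255, 0, 0, 0, 0.162, 1], [0, 0, 0, 0, 0, 0, 1], [0, 0, 0, 0, 0, 0, 1]]}}

```text
t: 15.9
tcp_pos: [0.5988, -0.2509, 0.1975]
tool_rot: [0.997, -0.074, -0.001, -0.001]
force: [0.3, 0.9, -0.4]
finger_gap: 0.597
gripper_force: 52.7
```

```bash
cat >> h.py <<'E'
def whites(C,im,z,lo,hi):
    "white collet blobs: [(cx,cy,yaw_long,len,wid)] rectified on plane z, 2 px/mm, region lo..hi"
    K,R,t=C; sc=2000.
    H=K@np.c_[R[:,0]/sc,R[:,1]/sc,R@np.array([lo[0],lo[1],z])+t]  # map (i,j)-> px
    w,h=int((hi[0]-lo[0])*sc),int((hi[1]-lo[1])*sc)
    B=cv2.warpPerspective(np.ascontiguousarray(im),np.linalg.inv(H),(w,h))
    hsv=cv2.cvtColor(B,cv2.COLOR_RGB2HSV)
    return B,hsv
E
python3 - <<'E'
from h import *
import pickle
s=sense(); im=np.ascontiguousarray(snapshot("wrist")); print(s["tcp_pos"],s["tool_rot"].round(3),s["finger_gap"])
pickle.dump((s,im),open("w5.pkl","wb")); C=cam("wrist",s)
L=np.array([[23,31.5,16],[23,-31.5,16],[-23,-31.5,16],[-23,31.5,16]])/1e3
for p in ([.7198,-.121,-.1025],[.7069,-.2521,-.1478]):
    cv2.polylines(im,[proj(C,unit(p,L)).round().astype(np.int32)],True,(255,0,0),1)
save(im,"w5",None,1.25)
E
```

```text
[ 0.5987857  -0.25085947  0.19749403] [ 0.997 -0.074 -0.001 -0.001] 0.5973597517246706
```

View pics/w5.png

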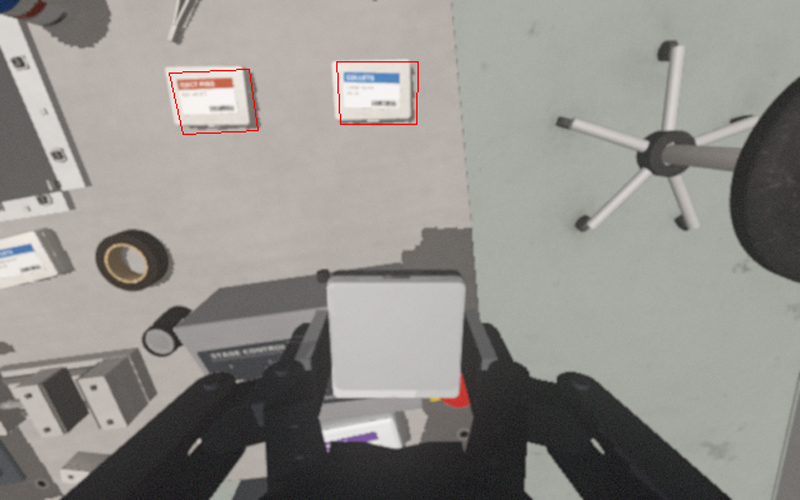

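```bash
cat >> h.py <<'E'
def boxfit(C,im,p0,z,W,thr=200,half=.06,dbg=None):
    "rectify 12cm patch round p0 at z, largest bright blob -> centre, yaw (near p0 yaw), size mm"
    lo=np.array(p0[:2])-half; B,hsv=whites(C,im,z,lo,lo+2*half)
    m=(B.min(2)>thr).astype(np.uint8); m=cv2.morphologyEx(m,cv2.MORPH_CLOSE,np.ones((25,25)))
    m=cv2.morphologyEx(m,cv2.MORPH_OPEN,np.ones((15,15)))
    if dbg: cv2.imwrite(f"pics/{dbg}.png",np.hstack([B[:,:,::-1],cv2.cvtColor(m*255,cv2.COLOR_GRAY2BGR)]))
    cs,_=cv2.findContours(m,0,2)
    if not cs: return None
    c=max(cs,key=cv2.contourArea); (u,v),(a,b),ang=cv2.minAreaRect(c)
    y=np.deg2rad(ang); y=(y-p0[2]+np.pi/4)%(np.pi/2)-np.pi/4+p0[2]
    return np.round([lo[0]+u/2000,lo[1]+v/2000,y,a/2,b/2],4)
E
python3 - <<'E'
from h import *
import pickle
s,im=pickle.load(open("w5.pkl","rb"));C=cam("wrist",s)
for t in (160,180,200):
  for i,p in enumerate(([.7198,-.121,-.1025],[.7069,-.2521,-.1478])): print(t,i,boxfit(C,im,p,.016,0,t))
P=np.array([[330,277],[465,279],[463,390],[333,390]])/1.25
for q in P: print(ray(C,q,s["tcp_pos"][2]+.0160)[:2].round(4))
E
```

```text
160 0 [  0.7195  -0.1212   0.     119.5    119.5   ]
160 1 [  0.7066  -0.2523   0.     119.5    119.5   ]
180 0 [ 0.7257 -0.1162 -0.1419 62.1547 45.3255]
180 1 [ 0.7103 -0.2469 -0.1244 62.2034 45.5207]
200 0 [ 0.7257 -0.1166 -0.1419 60.3162 42.6385]
200 1 [ 0.7108 -0.2473 -0.1218 60.2642 42.2963]
[ 0.6308 -0.2317]
[ 0.6228 -0.2802]
[ 0.5745 -0.2751]
[ 0.5822 -0.2229]
```

Collets measured cleanly (62×45.5 mm): red (0.7257, −0.1162, −0.142), blue (0.7103, −0.2469, −0.124). Placing D3 before the blue one.

Request:
{"api": "apply_moves", "payload": {"plan": [[0.0375, -0.02, 0, 0, 0, -0.024, 1], [0, 0, 0.04, 0, 0, 0, 1], [0, 0, 0.05, 0, 0, 0, 1], [0, 0, 0.05, 0, 0, 0, 1], [0, 0, 0.03, 0, 0, 0, 1], [0, 0, 0.012, 0, 0, 0, 1], [0, 0, 0.008, 0, 0, 0, 1], [0, 0, 0.002, 0, 0, 0, 1]]}}

```text
t: 16.95
tcp_pos: [0.6404, -0.2378, 0.0067]
tool_rot: [0.998, -0.063, 0.001, 0.0]
force: [-0.4, -0.6, -0.3]
finger_gap: 0.599
gripper_force: 52.7
```

Request:
{"api": "apply_moves", "payload": {"plan": [[0, 0, 0.002, 0, 0, 0, 1], [0, 0, 0.001, 0, 0, 0, 1], [0, 0, 0, 0, 0, 0, 1]]}}

```text
t: 17.32
tcp_pos: [0.64, -0.2378, 0.0033]
tool_rot: [0.998, -0.063, 0.0, 0.0]
force: [0.2, 0.3, -1.2]
finger_gap: 0.599
gripper_force: 52.7
```

Request:
{"api": "apply_moves", "payload": {"plan": [[0, 0, 0.002, 0, 0, 0, 1], [0, 0, 0.001, 0, 0, 0, 1], [0, 0, 0.001, 0, 0, 0, 1], [0, 0, 0, 0, 0, 0, 1]]}}

```text
t: 17.82
tcp_pos: [0.6398, -0.2377, -0.0013]
tool_rot: [0.998, -0.063, -0.0, -0.0]
force: [0.8, 0.4, 0.2]
finger_gap: 0.597
gripper_force: 52.8
```

Request:
{"api": "apply_moves", "payload": {"plan": [[0, 0, 0.001, 0, 0, 0, 1], [0, 0, 0, 0, 0, 0, 1]]}}

```text
t: 18.08
tcp_pos: [0.6398, -0.2377, -0.0014]
tool_rot: [0.998, -0.063, 0.0, 0.0]
force: [-1.7, 0.5, 4.0]
finger_gap: 0.601
gripper_force: 53.3
```

Contact. Release, rise, back off a bit, look.

Request:
{"api": "apply_moves", "payload": {"plan": [[0, 0, 0, 0, 0, 0, 0], [0, 0, 0, 0, 0, 0, -0.4], [0, 0, 0, 0, 0, 0, -0.5], [0, 0, -0.02, 0, 0, 0, -0.5], [0, 0, -0.05, 0, 0, 0, -0.5], [-0.04, 0, -0.05, 0, 0, 0, -0.5], [-0.04, 0, -0.06, 0, 0, 0, -0.5], [0, 0, 0, 0, 0, 0, -0.5]]}}

```text
t: 19.08
tcp_pos: [0.5672, -0.2294, 0.1746]
tool_rot: [0.998, -0.063, 0.004, 0.002]
force: [0.1, 0.4, -0.3]
finger_gap: 0.747
gripper_force: 0.0
```

Request:
{"api": "apply_moves", "payload": {"plan": [[0, 0, 0, 0, 0, 0, -0.5], [0, 0, 0, 0, 0, 0, -0.5]]}}

```text
t: 19.32
tcp_pos: [0.5667, -0.2282, 0.1675]
tool_rot: [0.998, -0.063, -0.001, -0.0]
force: [0.5, -0.4, 0.2]
finger_gap: 0.744
gripper_force: 0.0
```

Run:
```python
from h import *
import pickle
s=sense(); im=np.ascontiguousarray(snapshot("wrist")); print(s["tcp_pos"])
pickle.dump((s,im),open("w6.pkl","wb")); C=cam("wrist",s)
p=[.71,-.247,-.124]
for t in (180,190): print(boxfit(C,im,p,.016,0,t),boxfit(C,im,[.7257,-.1162,-.14],.016,0,t))
p=[.71,-.247,-.124]
for p0,z in ([.64,-.238,-.12],.014),:
  for t in (130,150,170,180,190): print(t,boxfit(C,im,p0,z,0,t,.035))
save(im,"w6",None,1.25)
```

```text
[ 0.56667074 -0.22823756  0.16747919]
[ 0.7079 -0.2459 -0.1244 64.126  42.1098] [ 0.7222 -0.1192  0.     94.     52.    ]
[ 0.7079 -0.2469 -0.1244 61.5832 41.7997] [ 0.7247 -0.1163 -0.1297 61.6948 41.3885]
130 [ 0.6398 -0.2382  0.     69.5    69.5   ]
150 [ 0.6398 -0.2382  0.     69.5    69.5   ]
170 [ 0.6398 -0.2382  0.     69.5    69.5   ]
180 [ 0.6443 -0.2376 -0.1181 51.0151 56.6451]
190 [ 0.6416 -0.2373 -0.1171 49.4531 49.3654]
```

View pics/w6.png

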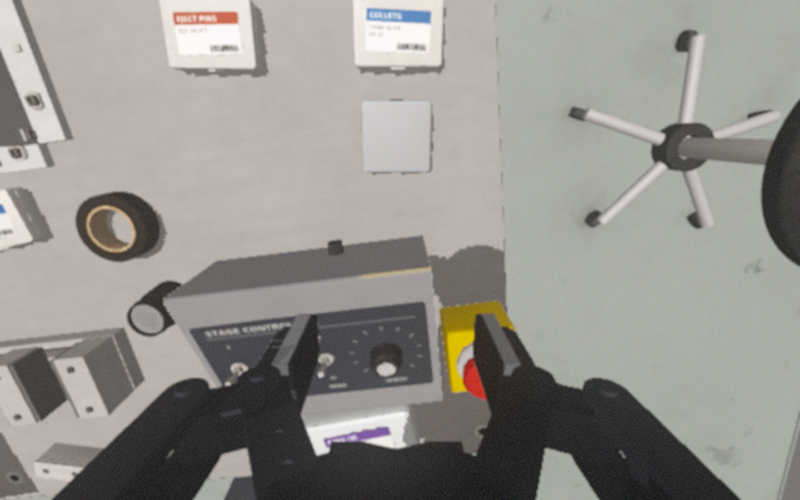

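D3 sits squarely at (0.6416, −0.2373), about 19 mm from its collet and centred within about 1 mm. Next D2.

Run:
```python
from h import *
import pickle
s,im=pickle.load(open("w4.pkl","rb"));C=cam("wrist",s)
L=np.array([[-27,-26.5,74],[-27,26.5,74],[27,26.5,74],[27,-26.5,74]])/1e3
c=np.array([[268,207],[400,196],[406,330],[283,342]])/2.2+[160,0]
r=least_squares(lambda p:(proj(C,unit(p,L))-c).ravel(),[.44,.31,.1]);print(r.x.round(4),r.fun.round(1))
# dark-blob detection
for n,p0 in (("D2",[.44,.312,.1]),("D1",[.374,.295,.12])):
  for pk in ("w3","w4"):
    s,im=pickle.load(open(pk+".pkl","rb"));Cc=cam("wrist",s); lo=np.array(p0[:2])-.034
    B,_=whites(Cc,im,.074,lo,lo+.068); cv2.imwrite(f"pics/{n}{pk}.png",B[:,:,::-1])
    m=(B.max(2)<95).astype(np.uint8);m=cv2.morphologyEx(m,cv2.MORPH_CLOSE,np.ones((45,45)));m=cv2.morphologyEx(m,cv2.MORPH_OPEN,np.ones((21,21)))
    cs,_=cv2.findContours(m,0,2)
    if cs: (u,v),wh,a=cv2.minAreaRect(max(cs,key=cv2.contourArea));print(n,pk,(lo+np.array([u,v])/2000).round(4),np.array(wh)/2,a)
path([([.50,-.05,.2],-1.6,4),([.47,.2,.2],-1.5,5),([.4405,.312,.2],.095-np.pi/2,3)])
```

```text
[0.4402 0.3139 0.1001] [-1.4 -0.8  0.9 -1.3  1.5  1.6 -1.1  1. ]
D2 w3 [0.413 0.32 ] [25. 14.] 90.0
D2 w4 [0.4398 0.3118] [67.5 67.5] 90.0
D1 w3 [0.3492 0.2962] [32.5 18.5] 90.0
D1 w4 [0.3737 0.2948] [67.5 67.5] 90.0
[-0.0221, -0.0421, -0.0081, -0.0003, 0.0005, -0.0241]
[-0.0211, -0.0426, -0.0081, -0.0003, 0.0005, -0.0241]
[-0.02, -0.0431, -0.0082, -0.0003, 0.0005, -0.0241]
[-0.019, -0.0436, -0.0082, -0.0003, 0.0005, -0.0241]
n 4 step mm 48.253759371879134 w 0.09641104396795253 pos [ 0.5666 -0.2282  0.1672]
[-0.0075, -0.0498, 0.0, 0.0, 0.0, -0.02]
[-0.0065, -0.0499, 0.0, 0.0, 0.0, -0.02]
[-0.0055, -0.0501, 0.0, 0.0, 0.0, -0.02]
[-0.0045, -0.0502, 0.0, 0.0, 0.0, -0.02]
[-0.0035, -0.0502, 0.0, 0.0, 0.0, -0.02]
n 5 step mm 50.358713248056695 w 0.1000000000000001 pos [ 0.5  -0.05  0.2 ]
[-0.0072, -0.0379, 0.0, 0.0, 0.0, -0.0081]
[-0.0069, -0.038, 0.0, 0.0, 0.0, -0.0081]
[-0.0066, -0.038, 0.0, 0.0, 0.0, -0.0081]
n 3 step mm 38.606634432727 w 0.024203673205103405 pos [0.47 0.2  0.2 ]
```

Request:
{"api": "apply_moves", "payload": {"plan": [[-0.022, -0.042, -0.008, 0, 0, -0.024, -0.55], [-0.021, -0.0426, -0.008, 0, 0, -0.024, -0.55], [-0.02, -0.043, -0.008, 0, 0, -0.024, -0.55], [-0.019, -0.0436, -0.008, 0, 0, -0.024, -0.55], [-0.0075, -0.05, 0, 0, 0, -0.02, -0.55], [-0.0065, -0.05, 0, 0, 0, -0.02, -0.55], [-0.0055, -0.05, 0, 0, 0, -0.02, -0.55], [-0.0045, -0.05, 0, 0, 0, -0.02, -0.55]]}}

```text
t: 20.38
tcp_pos: [0.4761, 0.1513, 0.1995]
tool_rot: [1.0, 0.025, -0.001, 0.0]
force: [1.1, 0.1, -0.4]
finger_gap: 0.777
gripper_force: 0.0
```

Request:
{"api": "apply_moves", "payload": {"plan": [[-0.0035, -0.05, 0, 0, 0, -0.02, -0.55], [-0.007, -0.038, 0, 0, 0, -0.008, -0.55], [-0.007, -0.038, 0, 0, 0, -0.008, -0.55], [-0.0066, -0.038, 0, 0, 0, -0.008, -0.55], [0, 0, 0, 0, 0, 0, -0.55], [0, 0, 0, 0, 0, 0, -0.55]]}}

```text
t: 21.12
tcp_pos: [0.4406, 0.3111, 0.1996]
tool_rot: [0.999, 0.047, -0.001, 0.001]
force: [0.1, 0.5, -0.3]
finger_gap: 0.775
gripper_force: 0.0
```

Run:
```python
from h import *
import pickle
s=sense(); im=np.ascontiguousarray(snapshot("wrist")); pickle.dump((s,im),open("w7.pkl","wb"))
plan([.440,.3133,.068],.1-np.pi/2,4)
```

```text
[-0.0001, -0.0007, 0.033, 0.0002, 0.0004, -0.0015]
[-0.0001, -0.0007, 0.033, 0.0002, 0.0004, -0.0015]
[-0.0001, -0.0007, 0.033, 0.0002, 0.0004, -0.0015]
[-0.0001, -0.0007, 0.033, 0.0002, 0.0004, -0.0015]
n 4 step mm 32.96892280055944 w 0.006360584413810327 pos [0.4409 0.3107 0.1998]
```

Request:
{"api": "apply_moves", "payload": {"plan": [[-0.001, -0.0025, 0.04, 0, 0, -0.006, -0.55], [0, 0, 0.04, 0, 0, 0, -0.55], [0, 0, 0.035, 0, 0, 0, -0.55], [0, 0, 0.015, 0, 0, 0, -0.55], [0, 0, 0.005, 0, 0, 0, -0.55], [0, 0, 0.004, 0, 0, 0, -0.55], [0, 0, 0.002, 0, 0, 0, -0.55], [0, 0, 0, 0, 0, 0, -0.55]]}}

```text
t: 22.18
tcp_pos: [0.44, 0.314, 0.0602]
tool_rot: [0.999, 0.05, 0.001, -0.0]
force: [0.2, -0.2, 0.7]
finger_gap: 0.772
gripper_force: 0.0
```

Request:
{"api": "apply_moves", "payload": {"plan": [[0, 0, 0, 0, 0, 0, -0.35], [0, 0, 0, 0, 0, 0, 0], [0, 0, 0, 0, 0, 0, 0.3], [0, 0, 0, 0, 0, 0, 1], [0, 0, 0, 0, 0, 0, 1]], "force": 50}}

```text
t: 22.8
tcp_pos: [0.4399, 0.314, 0.0604]
tool_rot: [0.999, 0.05, 0.001, -0.0]
force: [-0.3, 0.2, 6.2]
finger_gap: 0.6
gripper_force: 52.9
```

Request:
{"api": "apply_moves", "payload": {"plan": [[0, 0, -0.01, 0, 0, 0, 1], [0, 0, -0.03, 0, 0, 0, 1], [0, 0, -0.04, 0, 0, 0, 1], [0, 0, -0.04, 0, 0, 0, 1], [0, 0, -0.025, 0, 0, 0, 1]]}}

```text
t: 23.42
tcp_pos: [0.44, 0.314, 0.207]
tool_rot: [0.999, 0.05, 0.001, -0.001]
force: [0.7, 1.0, -0.9]
finger_gap: 0.597
gripper_force: 52.3
```

```bash
python3 -c "
from h import *
s=sense();print(s['finger_gap'],s['gripper_force'])
path([([.49,.1,.2],-1.6,5),([.61,-.12,.2],-1.713,6)])"
```

```text
0.5972093722447672 52.30599671602249
[0.0057, 0.0436, 0.0014, -0.0002, -0.0005, 0.0259]
[0.0068, 0.0434, 0.0014, -0.0002, -0.0005, 0.0259]
[0.0079, 0.0432, 0.0014, -0.0002, -0.0005, 0.0259]
[0.009, 0.043, 0.0014, -0.0002, -0.0005, 0.0259]
[0.0101, 0.0428, 0.0014, -0.0002, -0.0005, 0.0259]
n 5 step mm 43.973303749874376 w 0.12955885241307588 pos [0.44  0.314 0.207]
[0.0211, 0.0361, 0.0, 0.0, 0.0, 0.0188]
[0.0217, 0.0357, 0.0, 0.0, 0.0, 0.0188]
[0.0224, 0.0352, 0.0, 0.0, 0.0, 0.0188]
[0.0231, 0.0348, 0.0, 0.0, 0.0, 0.0188]
[0.0237, 0.0344, 0.0, 0.0, 0.0, 0.0188]
[0.0244, 0.0339, 0.0, 0.0, 0.0, 0.0188]
n 6 step mm 41.76654695380556 w 0.11299999999999999 pos [0.49 0.1  0.2 ]
```

Request:
{"api": "apply_moves", "payload": {"plan": [[0.0057, 0.0436, 0.0014, 0, 0, 0.026, 1], [0.0068, 0.0434, 0.0014, 0, 0, 0.026, 1], [0.008, 0.0432, 0.0014, 0, 0, 0.026, 1], [0.009, 0.043, 0.0014, 0, 0, 0.026, 1], [0.01, 0.0428, 0.0014, 0, 0, 0.026, 1]]}}

```text
t: 24.05
tcp_pos: [0.4895, 0.0984, 0.1979]
tool_rot: [1.0, -0.015, 0.0, -0.0]
force: [-0.2, 0.2, -1.1]
finger_gap: 0.601
gripper_force: 52.3
```

Request:
{"api": "apply_moves", "payload": {"plan": [[0.013, 0.042, 0, 0, 0, 0.019, 1], [0.0217, 0.0357, 0, 0, 0, 0.019, 1], [0.0224, 0.0352, 0, 0, 0, 0.019, 1], [0.0231, 0.0348, 0, 0, 0, 0.019, 1], [0.0237, 0.0344, 0, 0, 0, 0.019, 1], [0.0244, 0.0284, 0, 0, 0, 0.019, 1], [0, 0, 0, 0, 0, 0, 1], [0, 0, 0, 0, 0, 0, 1]]}}

```text
t: 25.05
tcp_pos: [0.6008, -0.12, 0.1973]
tool_rot: [0.997, -0.072, -0.001, -0.0]
force: [-0.4, 0.3, -0.8]
finger_gap: 0.604
gripper_force: 52.3
```

Run:
```python
from h import *
import pickle
s=sense(); im=np.ascontiguousarray(snapshot("wrist")); print(s["tcp_pos"],s["finger_gap"])
pickle.dump((s,im),open("w8.pkl","wb")); C=cam("wrist",s)
for t in (180,190,200): print(boxfit(C,im,[.7257,-.1162,-.142],.016,0,t,.055),boxfit(C,im,[.71,-.247,-.124],.016,0,t,.055))
print(boxfit(C,im,[.641,-.237,-.12],.014,0,190,.035))
# held die: sample dark profile through tool x line
lo=np.array(s["tcp_pos"][:2])-.04
B,_=whites(C,im,s["tcp_pos"][2]+.0136,lo,lo+.08)
cv2.imwrite("pics/held8.png",cv2.resize(B[:,:,::-1],None,fx=3,fy=3))
```

```text
[ 0.60075989 -0.11998511  0.19732653] 0.6036741475207507
[ 7.26200e-01 -1.21400e-01 -3.92000e-02  7.55792e+01  4.89036e+01] [ 0.7104 -0.247  -0.1149 63.8265 45.9261]
[ 0.7255 -0.116  -0.1448 61.4747 44.6114] [ 0.7102 -0.2472 -0.1259 61.9613 44.6312]
[ 0.7258 -0.1162 -0.1371 60.5816 43.0066] [ 0.7108 -0.2472 -0.127  61.121  42.6749]
[ 0.6416 -0.2383 -0.1124 50.7662 49.0352]
```

View pics/held8.png

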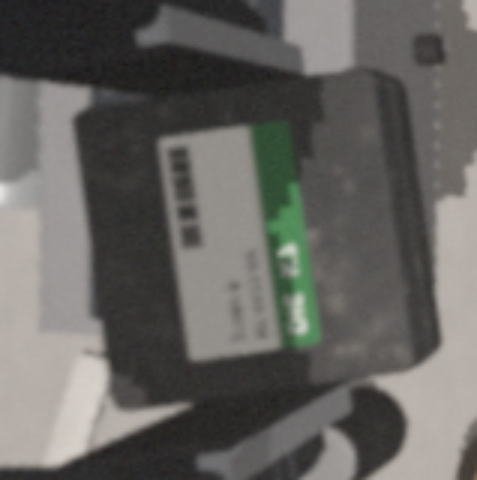

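Run:
```python
from h import *
import pickle
s,im=pickle.load(open("w5.pkl","rb"));C=cam("wrist",s)
for n,q,z in (("tapeL",(97,262),.012),("tapeR",(168,262),.012),("lens?",(165,330),.04),("boxa r corner",(58,262),.016),("boxa top",(45,230),.016)): print(n,ray(C,np.array(q)/1.25,z).round(3))
```

```text
tapeL [0.602 0.03  0.012]
tapeR [ 0.593 -0.035  0.012]
lens? [ 0.537 -0.03   0.04 ]
boxa r corner [0.609 0.063 0.016]
boxa top [0.639 0.061 0.016]
```

Request:
{"api": "apply_moves", "payload": {"plan": [[0.0516, -0.0217, 0, 0, 0, 0, 1], [0, 0, 0.04, 0, 0, 0, 1], [0, 0, 0.05, 0, 0, 0, 1], [0, 0, 0.05, 0, 0, 0, 1], [0, 0, 0.035, 0, 0, 0, 1], [0, 0, 0.01, 0, 0, 0, 1], [0, 0, 0.005, 0, 0, 0, 1], [0, 0, 0.003, 0, 0, 0, 1]]}}

```text
t: 26.1
tcp_pos: [0.657, -0.1066, 0.0062]
tool_rot: [0.997, -0.072, 0.001, 0.0]
force: [0.8, -0.3, 0.1]
finger_gap: 0.599
gripper_force: 52.3
```

Request:
{"api": "apply_moves", "payload": {"plan": [[0, 0, 0.002, 0, 0, 0, 1], [0, 0, 0.001, 0, 0, 0, 1], [0, 0, 0.001, 0, 0, 0, 1], [0, 0, 0, 0, 0, 0, 1]]}}

```text
t: 26.6
tcp_pos: [0.6559, -0.1065, 0.0007]
tool_rot: [0.997, -0.072, 0.0, 0.0]
force: [0.1, 0.2, -0.6]
finger_gap: 0.604
gripper_force: 52.3
```

Request:
{"api": "apply_moves", "payload": {"plan": [[-0.0005, 0, 0.001, 0, 0, 0, 1], [0, 0, 0.0005, 0, 0, 0, 1], [0, 0, 0, 0, 0, 0, 1]]}}

```text
t: 26.98
tcp_pos: [0.6559, -0.1065, 0.0004]
tool_rot: [0.997, -0.072, 0.001, 0.0]
force: [-0.7, 0.3, 6.3]
finger_gap: 0.598
gripper_force: 53.0
```

Request:
{"api": "apply_moves", "payload": {"plan": [[0, 0, 0, 0, 0, 0, 0], [0, 0, 0, 0, 0, 0, -0.4], [0, 0, 0, 0, 0, 0, -0.5], [0, 0, -0.02, 0, 0, 0, -0.5], [0, 0, -0.05, 0, 0, 0, -0.5], [0, 0, -0.06, 0, 0, 0, -0.5], [-0.03, 0, -0.06, 0, 0, 0, -0.5], [-0.05, 0, 0, 0, 0, 0, -0.5]]}}

```text
t: 27.98
tcp_pos: [0.5828, -0.097, 0.1918]
tool_rot: [0.997, -0.072, 0.008, 0.002]
force: [-0.3, 0.7, 0.3]
finger_gap: 0.744
gripper_force: 0.0
```

Run:
```python
from h import *
import pickle
s=sense(); im=np.ascontiguousarray(snapshot("wrist")); pickle.dump((s,im),open("w9.pkl","wb"));print(s["tcp_pos"])
path([([.50,.05,.2],-1.6,5),([.395,.27,.2],-1.45,6)])
```

```text
[ 0.58282427 -0.09698472  0.19183   ]
[-0.0177, -0.0262, -0.0024, -0.0003, 0.0016, -0.0228]
[-0.0171, -0.0266, -0.0024, -0.0003, 0.0016, -0.0228]
[-0.0165, -0.027, -0.0025, -0.0003, 0.0016, -0.0228]
[-0.0159, -0.0274, -0.0025, -0.0003, 0.0016, -0.0228]
[-0.0153, -0.0277, -0.0025, -0.0003, 0.0016, -0.0228]
n 5 step mm 31.757975664092843 w 0.11405187637979483 pos [ 0.5689 -0.0925  0.1872]
[-0.0186, -0.0361, 0.0, 0.0, 0.0, -0.025]
[-0.0177, -0.0366, 0.0, 0.0, 0.0, -0.025]
[-0.0167, -0.037, 0.0, 0.0, 0.0, -0.025]
[-0.0158, -0.0374, 0.0, 0.0, 0.0, -0.025]
[-0.0149, -0.0378, 0.0, 0.0, 0.0, -0.025]
[-0.0139, -0.0382, 0.0, 0.0, 0.0, -0.025]
n 6 step mm 40.62873914416303 w 0.15000000000000016 pos [0.5  0.05 0.2 ]
```

Request:
{"api": "apply_moves", "payload": {"plan": [[-0.0177, -0.0262, -0.0024, 0, 0, -0.023, -0.55], [-0.017, -0.0266, -0.0024, 0, 0, -0.023, -0.55], [-0.0165, -0.027, -0.0025, 0, 0, -0.023, -0.55], [-0.016, -0.0274, -0.0025, 0, 0, -0.023, -0.55], [-0.0153, -0.0277, -0.0025, 0, 0, -0.023, -0.55]]}}

```text
t: 28.65
tcp_pos: [0.5088, 0.048, 0.1983]
tool_rot: [1.0, -0.014, 0.0, 0.0]
force: [0.2, 0.7, -1.2]
finger_gap: 0.775
gripper_force: 0.0
```

Request:
{"api": "apply_moves", "payload": {"plan": [[-0.0186, -0.036, 0, 0, 0, -0.025, -0.55], [-0.0177, -0.0366, 0, 0, 0, -0.025, -0.55], [-0.0167, -0.037, 0, 0, 0, -0.025, -0.55], [-0.0158, -0.0374, 0, 0, 0, -0.025, -0.55], [-0.015, -0.0378, 0, 0, 0, -0.025, -0.55], [-0.014, -0.0382, 0, 0, 0, -0.025, -0.55], [0, 0, 0, 0, 0, 0, -0.55], [0, 0, 0, 0, 0, 0, -0.55]]}}

```text
t: 29.65
tcp_pos: [0.4042, 0.2668, 0.1979]
tool_rot: [0.998, 0.061, 0.0, 0.0]
force: [0.7, -1.0, 0.5]
finger_gap: 0.775
gripper_force: 0.0
```

Run:
```python
from h import *
import pickle
s=sense(); im=np.ascontiguousarray(snapshot("wrist")); pickle.dump((s,im),open("w10.pkl","wb"));print(s["tcp_pos"])
C=cam("wrist",s)
L=np.array([[-27,26.5,74],[27,26.5,74],[27,-26.5,74],[-27,-26.5,74]])/1e3
j=im.copy();cv2.polylines(j,[proj(C,unit([.3725,.2955,.12],L)).round().astype(np.int32)],True,(255,0,0),1)
# composite: this view beside the w9 view (placed die) 
s9,i9=pickle.load(open("w9.pkl","rb"))
save(np.vstack([j[100:400,120:520],i9[0:200,120:520]]),"w10",None,1.2)
path([([.3725,.2955,.068],.12-np.pi/2,4)])
```

```text
[0.40416509 0.26676492 0.19786029]
[-0.0071, -0.0082, 0.0324, 0.0, -0.0002, 0.0001]
[-0.0071, -0.0082, 0.0324, 0.0, -0.0002, 0.0001]
[-0.0071, -0.0082, 0.0324, 0.0, -0.0002, 0.0001]
[-0.0071, -0.0082, 0.0324, 0.0, -0.0002, 0.0001]
n 4 step mm 34.18737818738673 w 0.0010178220165196902 pos [0.4044 0.2664 0.1977]
```

View pics/w10.png

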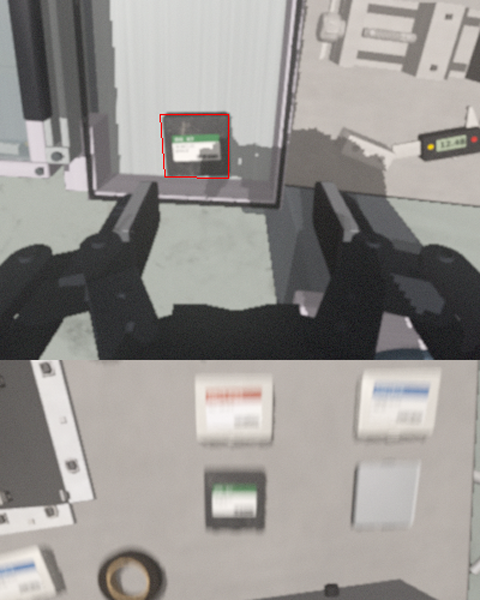

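D1's outline fits at (0.3725, 0.2955), and D2 sits squarely before the red box. That was my last picture; from here I go by numbers.

Request:
{"api": "apply_moves", "payload": {"plan": [[-0.014, -0.0165, 0.0, 0, 0, 0, -0.55], [-0.0142, -0.0165, 0.035, 0, 0, 0, -0.55], [0, 0, 0.04, 0, 0, 0, -0.55], [0, 0, 0.035, 0, 0, 0, -0.55], [0, 0, 0.018, 0, 0, 0, -0.55], [0, 0, 0.005, 0, 0, 0, -0.55], [0, 0, 0.003, 0, 0, 0, -0.55], [0, 0, 0, 0, 0, 0, -0.55]]}}

```text
t: 30.7
tcp_pos: [0.3726, 0.2962, 0.0619]
tool_rot: [0.998, 0.06, 0.001, -0.0]
force: [1.0, 0.5, -0.1]
finger_gap: 0.78
gripper_force: 0.0
```

Request:
{"api": "apply_moves", "payload": {"plan": [[0, 0, 0.001, 0, 0, 0, -0.35], [0, 0, 0, 0, 0, 0, 0], [0, 0, 0, 0, 0, 0, 0.3], [0, 0, 0, 0, 0, 0, 1], [0, 0, 0, 0, 0, 0, 1]], "force": 50}}

```text
t: 31.32
tcp_pos: [0.3723, 0.2965, 0.0612]
tool_rot: [0.998, 0.061, 0.001, -0.0]
force: [0.3, -1.0, 5.7]
finger_gap: 0.6
gripper_force: 52.4
```

Request:
{"api": "apply_moves", "payload": {"plan": [[0, 0, -0.01, 0, 0, 0, 1], [0, 0, -0.03, 0, 0, 0, 1], [0, 0, -0.04, 0, 0, 0, 1], [0, 0, -0.04, 0, 0, 0, 1], [0, 0, -0.02, 0, 0, 0, 1]]}}

```text
t: 31.95
tcp_pos: [0.3725, 0.2967, 0.203]
tool_rot: [0.998, 0.061, 0.002, -0.001]
force: [-0.2, 0.7, -0.8]
finger_gap: 0.601
gripper_force: 52.4
```

Run:
```python
from h import *
import pickle
s=sense();print(s['finger_gap'],s['gripper_force'])
path([([.48,.09,.2],-1.461,6)])
s,im=pickle.load(open("w5.pkl","rb"));C=cam("wrist",s)
for q in ((130,348),(155,375),(85,380),(20,380)):
  for z in (0.,.03,.05): print(q,ray(C,np.array(q)/1.25,z).round(3))
C=cam("scene")
for q in ((75,230),(45,210),(0,255),(20,320)):
  for z in (0.,.03,.05): print(q,ray(C,np.array(q)/5+[310,180],z).round(3))
```

```text
0.6005656382765951 52.391148805618286
[0.0136, 0.0364, 0.0005, -0.0002, -0.0006, 0.0019]
[0.0137, 0.0363, 0.0005, -0.0002, -0.0006, 0.0019]
[0.0137, 0.0363, 0.0005, -0.0002, -0.0006, 0.0019]
[0.0138, 0.0363, 0.0005, -0.0002, -0.0006, 0.0019]
[0.0139, 0.0363, 0.0005, -0.0002, -0.0006, 0.0019]
[0.014, 0.0362, 0.0005, -0.0002, -0.0006, 0.0019]
n 6 step mm 38.83288437485257 w 0.012341815459485657 pos [0.3725 0.2967 0.203 ]
(130, 348) [0.503 0.045 0.   ]
(130, 348) [0.519 0.018 0.03 ]
(130, 348) [ 0.529 -0.001  0.05 ]
(155, 375) [0.468 0.03  0.   ]
(155, 375) [0.486 0.004 0.03 ]
(155, 375) [ 0.499 -0.013  0.05 ]
(85, 380) [0.473 0.107 0.   ]
(85, 380) [0.491 0.075 0.03 ]
(85, 380) [0.503 0.053 0.05 ]
(20, 380) [0.483 0.177 0.   ]
(20, 380) [0.5   0.138 0.03 ]
(20, 380) [0.512 0.112 0.05 ]
(75, 230) [0.541 0.07  0.   ]
(75, 230) [0.518 0.047 0.03 ]
(75, 230) [0.503 0.032 0.05 ]
(45, 210) [0.541 0.1   0.   ]
(45, 210) [0.518 0.076 0.03 ]
(45, 210) [0.503 0.06  0.05 ]
(0, 255) [0.486 0.089 0.   ]
(0, 255) [0.465 0.065 0.03 ]
(0, 255) [0.451 0.049 0.05 ]
(20, 320) [0.453 0.034 0.   ]
(20, 320) [0.432 0.012 0.03 ]
(20, 320) [ 0.419 -0.003  0.05 ]
```

Request:
{"api": "apply_moves", "payload": {"plan": [[0.0136, 0.0364, 0, 0, 0, 0.002, 1], [0.0137, 0.0363, 0, 0, 0, 0.002, 1], [0.0137, 0.0363, 0, 0, 0, 0.002, 1], [0.0138, 0.0363, 0, 0, 0, 0.002, 1], [0.014, 0.0363, 0, 0, 0, 0.002, 1], [0.014, 0.0362, 0, 0, 0, 0.002, 1], [0, 0, 0, 0, 0, 0, 1], [0, 0, 0, 0, 0, 0, 1]]}}

```text
t: 32.95
tcp_pos: [0.4785, 0.0899, 0.2004]
tool_rot: [0.999, 0.054, -0.001, -0.0]
force: [0.8, 0.6, -1.1]
finger_gap: 0.596
gripper_force: 52.4
```

Run:
```python
from h import *
import pickle
s=sense(); im=np.ascontiguousarray(snapshot("wrist")); print(s["tcp_pos"],s["tool_rot"].round(4),s["finger_gap"])
pickle.dump((s,im),open("w11.pkl","wb")); C=cam("wrist",s)
for h in (.045,.055):
  for t in (170,180,190,200): print(h,t,boxfit(C,im,[.6153,.0977,.11],.016,0,t,h,dbg="a11"))
# held die: dark extent along tool x through centre, top plane
z=s["tcp_pos"][2]+.0128; R=Ro.from_quat(s["tool_rot"]).as_matrix()
g=cv2.cvtColor(im,cv2.COLOR_RGB2GRAY)
for off in (-.018,.018):
  pts=[s["tcp_pos"]+R[:,0]*u+R[:,1]*off for u in np.arange(-.04,.0405,.002)]
  pts=[[p[0],p[1],z] for p in pts]; uv=proj(C,np.array(pts)).round().astype(int)
  print(off,[int(g[min(v,399),u]) for u,v in uv])
```

```text
[0.47853961 0.08989438 0.20042631] [ 9.985e-01  5.440e-02 -5.000e-04 -3.000e-04] 0.5956656032148452
0.045 170 [ 0.6148  0.0974 -0.     89.5    89.    ]
0.045 180 [ 0.6148  0.0974 -0.     89.5    89.    ]
0.045 190 [ 0.6148  0.0974 -0.     89.5    89.    ]
0.045 200 [6.26200e-01 9.28000e-02 2.44000e-02 6.56024e+01 8.18171e+01]
0.055 170 [6.085e-01 9.740e-02 0.000e+00 9.650e+01 1.095e+02]
0.055 180 [6.085e-01 9.740e-02 0.000e+00 9.650e+01 1.095e+02]
0.055 190 [ 6.085e-01  9.740e-02 -0.000e+00  1.095e+02  9.650e+01]
0.055 200 [6.2260e-01 1.0210e-01 5.3100e-02 5.9092e+01 6.2927e+01]
-0.018 [80, 160, 166, 172, 183, 184, 186, 187, 71, 57, 53, 56, 59, 58, 99, 155, 145, 149, 152, 154, 162, 158, 134, 127, 132, 119, 94, 100, 103, 102, 102, 101, 103, 83, 72, 76, 196, 200, 196, 214, 134]
0.018 [83, 84, 84, 88, 76, 78, 84, 79, 50, 52, 56, 57, 55, 52, 63, 154, 156, 158, 160, 162, 160, 161, 133, 77, 80, 114, 89, 91, 93, 91, 90, 89, 93, 83, 79, 76, 128, 208, 213, 210, 211]
```

Run:
```python
from h import *
import pickle
s,im=pickle.load(open("w11.pkl","rb")); C=cam("wrist",s)
for h in (.042,.05):
  for t in (210,215,220,225,230,235): print(h,t,boxfit(C,im,[.6153,.0977,.11],.016,0,t,h))
lo=np.array([.57,.05]); B,_=whites(C,im,.016,lo,lo+np.array([.085,.1]))
g=cv2.cvtColor(B,cv2.COLOR_RGB2GRAY); print(cv2.resize(g,(28,33),interpolation=cv2.INTER_AREA))
```

```text
0.042 210 [ 0.6258  0.0961  0.0907 61.2474 85.9184]
0.042 215 [ 0.6259  0.0959  0.0935 60.8581 85.8112]
0.042 220 [ 0.6261  0.0957  0.0997 60.6475 85.6727]
0.042 225 [ 0.6263  0.0926  0.1009 59.9655 79.5363]
0.042 230 [ 0.6164  0.1015  0.0961 41.3445 59.4774]
0.042 235 [ 0.6174  0.1018  0.0887 38.5812 58.6465]
0.05 210 [ 0.623   0.1014  0.0907 56.6754 62.7413]
0.05 215 [ 0.6231  0.1015  0.0959 56.1736 62.1939]
0.05 220 [ 0.6231  0.1014  0.0997 55.9211 62.0903]
0.05 225 [ 0.6232  0.1017  0.1009 55.5765 60.7778]
0.05 230 [ 0.6164  0.1015  0.0961 41.3445 59.4774]
0.05 235 [ 0.6174  0.1018  0.0887 38.5812 58.6465]
[[197 197 198 199 199 199 198 200 200 200 201 201 201 201 199 199 201 202
  202 201 201 202 202 202 201 199 176 245]
 [198 198 198 198 198 198 198 200 200 199 200 201 200 200 199 199 200 201
  201 200 201 202 202 201 200 198 176 246]
 [199 199 199 199 199 199 199 200 199 198 200 201 201 200 197 198 201 202
  202 201 201 202 202 201 200 199 177 247]
 [198 198 199 199 199 200 200 200 199 199 200 202 201 200 199 199 200 201
  201 201 201 202 202 200 199 198 175 247]
 [197 197 197 
[... 2679 characters left out ...]
199 197 198 198 198 198 197 197 197 197 198 200 202 202 205 208 213 218
  223 227 229 212 200 198 196 178   1   0]
 [199 197 198 199 198 197 197 197 197 198 199 198 199 198 199 199 199 199
  198 198 198 198 199 198 196 155   0   0]
 [199 198 198 199 198 196 195 195 197 200 199 197 197 198 199 201 199 198
  198 198 198 198 199 198 197 135   0   0]
 [198 197 198 200 199 198 196 197 198 200 199 198 197 198 199 200 199 197
  197 198 197 197 198 198 197 113   0   0]
 [197 197 198 199 200 199 197 197 198 199 197 192 175 178 184 196 198 198
  197 197 197 197 198 197 198  91   0   0]
 [197 196 197 198 200 199 196 195 197 189 150 143 128 127 131 150 182 197
  197 197 198 198 198 197 198  70   0   0]]
```

Run:
```python
from h import *
import pickle
C=cam("side")
for q in ((390,435),(388,400)): 
  for z in (0,.02,.04): print("side",ray(C,np.array(q)/2.6+[160,80],z).round(3))
C=cam("scene")
for q in ((75,262),(75,230)): 
  for z in (0,.02,.04): print("scene",ray(C,np.array(q)/5+[310,180],z).round(3))
s,im=pickle.load(open("w10.pkl","rb")); C=cam("wrist",s)
for z in (0,):
  lo=np.array([.42,.01]); B,_=whites(C,im,z,lo,lo+np.array([.14,.15]))
  g=cv2.cvtColor(B,cv2.COLOR_RGB2GRAY); print(cv2.resize(g,(28,15),interpolation=cv2.INTER_AREA))
```

```text
side [0.508 0.05  0.   ]
side [0.498 0.017 0.02 ]
side [ 0.488 -0.016  0.04 ]
side [0.53  0.129 0.   ]
side [0.52  0.094 0.02 ]
side [0.509 0.059 0.04 ]
scene [0.518 0.047 0.   ]
scene [0.503 0.032 0.02 ]
scene [0.488 0.017 0.04 ]
scene [0.541 0.07  0.   ]
scene [0.526 0.055 0.02 ]
scene [0.511 0.039 0.04 ]
[[209 188 189 192 204 199 197 206 203 202 203 202 201 203 202 188 200 199
  190 191 191 189 188 188 187 187 189 188]
 [182 187 190 190 162 157 156 156 155 156 156 155 154 155 156 155 154 169
  190 191 191 190 189 191 188 188 189 190]
 [188 189 190 191 128  87  87  87  86  86  86  85  86  86  86  86  86 150
  191 191 190 189 189 189 187 188 188 189]
 [187 189 189 190 160  88  86  87  86  86  86  86  86  86  86  86  88 169
  190 190 190 188 188 189 189 189 188 188]
 [187 187 189 190 190 189 139 158 190 191 190 191 191 189 156 138 186 189
  189 189 188 187 188 189 189 189 188 188]
 [189 189 190 190 178 178 136 151 181 181 180 181 181 180 151 135 178 183
  189 190 188 188 189 189 189 190 188 189]
 [191 191 191 193 198 196 198 201 200 199 199 199 198 199 201 197 199 197
  189 189 190 1
[... 264 characters left out ...]
189 190 190 190 147 125 124 124 125 126 136 137 126 127 127 127 127 163
  189 189 187 188 189 190 189 188 188 189]
 [189 189 190 191 185 175 131 149 179 176 180 190 179 179 150 135 178 185
  189 191 190 189 189 190 190 190 191 191]
 [188 190 190 190 193 200 136 163 207 202 174 185 206 206 162 139 201 191
  190 192 190 189 188 189 189 191 191 190]
 [188 189 190 188 192 200 136 163 208 204 173 181 205 205 162 140 202 191
  188 189 189 189 188 189 188 190 189 190]
 [187 188 188 187 193 201 137 164 208 204 178 187 205 205 163 140 203 192
  188 189 189 189 188 188 188 189 189 188]
 [187 188 188 188 192 201 149 171 206 204 171 183 207 205 170 151 203 191
  189 189 188 188 188 188 188 188 188 188]]
```

Collet a at (0.616, 0.1015, yaw 0.10); target die centre (0.5464, 0.0945), about 11 mm clear of the vice. A half turn first puts the wrist camera on the robot side, away from the machinery.

Request:
{"api": "apply_moves", "payload": {"plan": [[0, 0, 0, 0, 0, -0.174, 1], [0, 0, 0, 0, 0, -0.174, 1], [0, 0, 0, 0, 0, -0.174, 1], [0, 0, 0, 0, 0, -0.174, 1], [0, 0, 0, 0, 0, -0.174, 1], [0, 0, 0, 0, 0, -0.174, 1], [0, 0, 0, 0, 0, -0.174, 1], [0, 0, 0, 0, 0, -0.174, 1]]}}

```text
t: 34.0
tcp_pos: [0.4783, 0.0909, 0.2004]
tool_rot: [0.729, 0.685, -0.0, -0.0]
force: [0.0, -0.1, -0.0]
finger_gap: 0.594
gripper_force: 52.4
```

Request:
{"api": "apply_moves", "payload": {"plan": [[0, 0, 0, 0, 0, -0.174, 1], [0, 0, 0, 0, 0, -0.174, 1], [0, 0, 0, 0, 0, -0.174, 1], [0, 0, 0, 0, 0, -0.174, 1], [0, 0, 0, 0, 0, -0.174, 1], [0, 0, 0, 0, 0, -0.174, 1], [0, 0, 0, 0, 0, -0.174, 1], [0, 0, 0, 0, 0, -0.174, 1]]}}

```text
t: 35.0
tcp_pos: [0.4784, 0.0909, 0.2004]
tool_rot: [0.12, 0.993, 0.0, -0.0]
force: [1.1, 0.3, -0.6]
finger_gap: 0.598
gripper_force: 52.4
```

Request:
{"api": "apply_moves", "payload": {"plan": [[0, 0, 0, 0, 0, -0.174, 1], [0, 0, 0, 0, 0, -0.174, 1], [0, 0, 0, 0, 0, 0, 1], [0, 0, 0, 0, 0, 0, 1], [0, 0, 0, 0, 0, 0, 1]]}}

```text
t: 35.62
tcp_pos: [0.4792, 0.0898, 0.2003]
tool_rot: [-0.049, 0.999, 0.0, -0.0]
force: [-0.0, 0.2, 0.0]
finger_gap: 0.598
gripper_force: 52.4
```

Run:
```python
from h import *
import pickle
s=sense();print(s['finger_gap'],s['gripper_force'],s['tool_rot'].round(4))
path([([.546,.0945,.2],.1+np.pi/2,2)])
# held die check in this camera side
im=np.ascontiguousarray(snapshot("wrist"));C=cam("wrist",s);z=s["tcp_pos"][2]+.0128; R=Ro.from_quat(s["tool_rot"]).as_matrix()
g=cv2.cvtColor(im,cv2.COLOR_RGB2GRAY)
for off in (-.018,.018):
  pts=[s["tcp_pos"]+R[:,0]*u+R[:,1]*off for u in np.arange(-.04,.0405,.002)]
  pts=[[p[0],p[1],z] for p in pts]; uv=proj(C,np.array(pts)).round().astype(int)
  print(off,[int(g[min(v,399),u]) for u,v in uv])
```

```text
0.598066450648493 52.38573342561722 [-4.940e-02  9.988e-01  0.000e+00 -1.000e-04]
[-0.0334, -0.001, 0.0002, 0.0, -0.0001, -0.0006]
[-0.0334, -0.001, 0.0002, 0.0, -0.0001, -0.0006]
n 2 step mm 33.46448567406211 w 0.0011508652885378124 pos [0.4792 0.0898 0.2003]
-0.018 [108, 108, 103, 103, 110, 106, 206, 218, 85, 85, 86, 85, 83, 80, 165, 183, 147, 150, 148, 146, 148, 150, 86, 72, 71, 68, 56, 60, 61, 55, 63, 62, 61, 62, 63, 69, 180, 182, 207, 196, 181]
0.018 [111, 107, 110, 107, 190, 223, 216, 219, 101, 93, 97, 95, 89, 86, 105, 242, 241, 236, 148, 147, 146, 145, 121, 75, 67, 74, 49, 57, 60, 60, 55, 58, 63, 63, 64, 68, 184, 183, 190, 190, 135]
```

Request:
{"api": "apply_moves", "payload": {"plan": [[-0.0334, -0.001, 0, 0, 0, 0, 1], [-0.0334, -0.001, 0.0, 0, 0, 0, 1], [0, 0, 0.05, 0, 0, 0, 1], [0, 0, 0.05, 0, 0, 0, 1], [0, 0, 0.05, 0, 0, 0, 1], [0, 0, 0.03, 0, 0, 0, 1], [0, 0, 0.01, 0, 0, 0, 1], [0, 0, 0, 0, 0, 0, 1]]}}

```text
t: 36.67
tcp_pos: [0.5462, 0.0941, 0.0102]
tool_rot: [-0.05, 0.999, 0.0, -0.0]
force: [-0.4, 0.4, -1.1]
finger_gap: 0.602
gripper_force: 52.4
```

Request:
{"api": "apply_moves", "payload": {"plan": [[0, 0, 0.003, 0, 0, 0, 1], [0, 0, 0.002, 0, 0, 0, 1], [0, 0, 0.002, 0, 0, 0, 1], [0, 0, 0, 0, 0, 0, 1]]}}

```text
t: 37.17
tcp_pos: [0.5461, 0.0942, 0.0035]
tool_rot: [-0.05, 0.999, -0.0, 0.0]
force: [-0.3, 0.2, -0.8]
finger_gap: 0.601
gripper_force: 52.4
```

Request:
{"api": "apply_moves", "payload": {"plan": [[0, 0, 0.001, 0, 0, 0, 1], [0, 0, 0.001, 0, 0, 0, 1], [0, 0, 0.001, 0, 0, 0, 1], [0, 0, 0, 0, 0, 0, 1]]}}

```text
t: 37.67
tcp_pos: [0.5461, 0.0942, 0.0012]
tool_rot: [-0.05, 0.999, -0.0, 0.0]
force: [-1.3, -1.0, 7.1]
finger_gap: 0.595
gripper_force: 53.2
```

Request:
{"api": "apply_moves", "payload": {"plan": [[0, 0, 0, 0, 0, 0, 0], [0, 0, 0, 0, 0, 0, -0.4], [0, 0, 0, 0, 0, 0, -0.5], [0, 0, -0.02, 0, 0, 0, -0.5], [0, 0, -0.05, 0, 0, 0, -0.5], [0, 0, -0.06, 0, 0, 0, -0.5], [0, 0, -0.06, 0, 0, 0, -0.5], [0, 0, 0, 0, 0, 0, -0.5]]}}

```text
t: 38.67
tcp_pos: [0.5496, 0.0942, 0.1953]
tool_rot: [-0.05, 0.999, -0.0, 0.006]
force: [-0.0, 0.5, -0.3]
finger_gap: 0.752
gripper_force: 0.0
```

Run:
```python
from h import *
path([([.45,.15,.27],1.15,4),([.44,.30,.38],.0716,7),([.6265,.3165,.381],.0716,4)])
# collets and dies from the fixed camera
im=np.ascontiguousarray(snapshot("scene")); C=cam("scene")
import pickle; pickle.dump(im,open("sc12.pkl","wb"))
for p in ([.7256,-.1161,-.142],[.7103,-.2469,-.124],[.616,.1015,.1]):
  print([boxfit(C,im,p,.016,0,t,.045) for t in (190,205,215)])
```

```text
[0.0232, 0.0163, -0.019, 0.0004, 0.0029, 0.1302]
[0.0252, 0.0132, -0.0189, 0.0004, 0.0029, 0.1302]
[0.0267, 0.0098, -0.0188, 0.0004, 0.0029, 0.1302]
[0.0278, 0.0062, -0.0187, 0.0004, 0.0029, 0.1302]
n 4 step mm 34.11015768111343 w 0.5207629997663025 pos [0.5496 0.0942 0.1953]
[0.0101, 0.019, -0.0157, 0.0, 0.0, 0.1541]
[0.0128, 0.0172, -0.0157, 0.0, 0.0, 0.1541]
[0.0153, 0.015, -0.0157, 0.0, 0.0, 0.1541]
[0.0175, 0.0125, -0.0157, 0.0, 0.0, 0.1541]
[0.0192, 0.0097, -0.0157, 0.0, 0.0, 0.1541]
[0.0204, 0.0066, -0.0157, 0.0, 0.0, 0.1541]
[0.0212, 0.0034, -0.0157, 0.0, 0.0, 0.1541]
n 7 step mm 26.61133715742451 w 1.0784 pos [0.45 0.15 0.27]
[0.0008, 0.0468, -0.0003, 0.0, 0.0, 0.0]
[0.0008, 0.0468, -0.0003, 0.0, 0.0, 0.0]
[0.0008, 0.0468, -0.0003, 0.0, 0.0, 0.0]
[0.0008, 0.0468, -0.0003, 0.0, 0.0, 0.0]
n 4 step mm 46.807785143072074 w 0.0 pos [0.44 0.3  0.38]
[array([ 0.7272, -0.1161, -0.1165, 66.0757, 46.4279]), array([ 0.727 , -0.1156, -0.1297, 62.0828, 44.4065]), array([ 0.7268, -0.116 , -0.1435, 60.8078, 42.6573])]
[array([ 0.7125, -0.2463, -0.1244, 63.9399, 46.451 ]), array([ 0.7119, -0.2468, -0.1283, 61.8901, 44.2941]), array([ 0.7114, -0.2469, -0.1107, 60.7926, 42.6266])]
[array([ 0.626 ,  0.1013, -0.    , 89.5   , 68.    ]), array([ 0.627 ,  0.1013, -0.    , 89.5   , 66.    ]), array([ 0.6272,  0.0935, -0.    , 74.    , 65.5   ])]
```

Collets unmoved. Now back to the lid handle.

Request:
{"api": "apply_moves", "payload": {"plan": [[0.0232, 0.0163, -0.019, 0, 0, 0.13, -0.3], [0.0252, 0.0132, -0.019, 0, 0, 0.13, -0.3], [0.0267, 0.01, -0.019, 0, 0, 0.13, -0.3], [0.0278, 0.006, -0.019, 0, 0, 0.13, -0.3]]}}

```text
t: 39.22
tcp_pos: [0.4448, 0.1501, 0.2647]
tool_rot: [0.211, 0.978, -0.001, -0.002]
force: [-0.2, -0.2, 0.4]
finger_gap: 0.649
gripper_force: 0.0
```

Request:
{"api": "apply_moves", "payload": {"plan": [[0.01, 0.019, -0.0157, 0, 0, 0.154, 0.3], [0.0128, 0.0172, -0.0157, 0, 0, 0.154, 0.3], [0.0153, 0.015, -0.0157, 0, 0, 0.154, 0.3], [0.0175, 0.0125, -0.0157, 0, 0, 0.154, 0.3], [0.0192, 0.0097, -0.0157, 0, 0, 0.154, 0.3], [0.0204, 0.0066, -0.0157, 0, 0, 0.154, 0.3], [0.0212, 0.0034, -0.0157, 0, 0, 0.154, 0.3], [0, 0, 0, 0, 0, 0, 0.3]]}}

```text
t: 40.22
tcp_pos: [0.4368, 0.3007, 0.375]
tool_rot: [0.68, 0.734, -0.001, -0.0]
force: [-0.5, -0.3, 0.2]
finger_gap: 0.353
gripper_force: 0.0
```

Run:
```python
from h import *
s=sense();print(s['tool_rot'].round(4));path([([.6265,.316,.381],.0716,4)])
```

```text
[ 6.796e-01  7.336e-01 -7.000e-04 -3.000e-04]
[0.0002, 0.0476, -0.0016, -0.0003, 0.0001, 0.0012]
[0.0003, 0.0476, -0.0015, -0.0003, 0.0001, 0.0012]
[0.0003, 0.0476, -0.0015, -0.0003, 0.0001, 0.0012]
[0.0004, 0.0476, -0.0015, -0.0003, 0.0001, 0.0012]
n 4 step mm 47.598759092360595 w 0.0049111042381021095 pos [0.4368 0.3007 0.375 ]
```

Request:
{"api": "apply_moves", "payload": {"plan": [[0.0003, 0.0476, -0.0016, 0, 0, 0, 0.3], [0.0003, 0.0476, -0.0015, 0, 0, 0, 0.3], [0.0003, 0.0476, -0.0015, 0, 0, 0, 0.3], [0.0003, 0.0476, -0.0015, 0, 0, 0, 0.3], [0, 0, 0, 0, 0, 0, 0.3], [0, 0, 0.03, 0, 0, 0, 0.3], [0, 0, 0.03, 0, 0, 0, 0.3], [0, 0, 0, 0, 0, 0, 0.3]]}}

```text
t: 41.22
tcp_pos: [0.6237, 0.3134, 0.3178]
tool_rot: [0.681, 0.733, -0.005, -0.002]
force: [0.8, 0.1, -0.2]
finger_gap: 0.352
gripper_force: 0.0
```

Request:
{"api": "apply_moves", "payload": {"plan": [[0, 0, 0.01, 0, 0, 0, 0.3], [0, 0, 0.01, 0, 0, 0, 0.3], [0, 0, 0.008, 0, 0, 0, 0.3], [0, 0, 0, 0, 0, 0, 0.3]]}}

```text
t: 41.72
tcp_pos: [0.6266, 0.3148, 0.2938]
tool_rot: [0.681, 0.732, -0.0, -0.0]
force: [-0.0, 0.7, 0.1]
finger_gap: 0.35
gripper_force: 0.0
```

Request:
{"api": "apply_moves", "payload": {"plan": [[0, 0, 0.003, 0, 0, 0, 0.5], [0, 0, 0, 0, 0, 0, 0.8], [0, 0, 0, 0, 0, 0, 1], [0, 0, 0, 0, 0, 0, 1], [0, 0, 0, 0, 0, 0, 1]], "force": 40}}

```text
t: 42.35
tcp_pos: [0.6266, 0.3148, 0.2912]
tool_rot: [0.681, 0.732, -0.0, -0.0]
force: [-1.2, -0.1, 0.2]
finger_gap: 0.1
gripper_force: 38.9
```

Run:
```python
from h import *
s=sense(); p=s["tcp_pos"]; a=U[2]
# theta from bar local x
lx=(p[:2]-U[:2])@[np.cos(a),np.sin(a)]; print("local x",lx,s["force"],s["finger_gap"])
f=lambda th:.12-.205*np.cos(th)+.045*np.sin(th)
from scipy.optimize import brentq
t0=brentq(lambda t:f(t)-lx,.5,1.75); print("theta",t0, "bar z",.1+.205*np.sin(t0)+.045*np.cos(t0), p[2])
th=np.linspace(t0,0,23); x=f(th); z=.205*np.sin(th)+.045*np.cos(th)
for i in range(22): print(i,th[i+1].round(3),[0,round(x[i+1]-x[i],4),round(z[i]-z[i+1],4)])
```

```text
local x 0.180465797904423 [-1.19582531 -0.11217844  0.16807664] 0.09987673799389882
theta 1.6469490202034973 bar z 0.30098230589726427 0.29124777319013173
0 1.572 [0, np.float64(-0.0152), np.float64(-0.004)]
1 1.497 [0, np.float64(-0.0155), np.float64(-0.0028)]
2 1.422 [0, np.float64(-0.0156), np.float64(-0.0016)]
3 1.348 [0, np.float64(-0.0157), np.float64(-0.0005)]
4 1.273 [0, np.float64(-0.0157), np.float64(0.0007)]
5 1.198 [0, np.float64(-0.0156), np.float64(0.0019)]
6 1.123 [0, np.float64(-0.0154), np.float64(0.003)]
7 1.048 [0, np.float64(-0.0151), np.float64(0.0042)]
8 0.973 [0, np.float64(-0.0148), np.float64(0.0053)]
9 0.898 [0, np.float64(-0.0143), np.float64(0.0064)]
10 0.823 [0, np.float64(-0.0138), np.float64(0.0074)]
11 0.749 [0, np.float64(-0.0132), np.float64(0.0085)]
12 0.674 [0, np.float64(-0.0126), np.float64(0.0094)]
13 0.599 [0, np.float64(-0.0118), np.float64(0.0103)]
14 0.524 [0, np.float64(-0.011), np.float64(0.0112)]
15 0.449 [0, np.float64(-0.0102), np.float64(0.012)]
16 0.374 [0, np.float64(-0.0092), np.float64(0.0127)]
17 0.299 [0, np.float64(-0.0083), np.float64(0.0134)]
18 0.225 [0, np.float64(-0.0072), np.float64(0.0139)]
19 0.15 [0, np.float64(-0.0062), np.float64(0.0144)]
20 0.075 [0, np.float64(-0.0051), np.float64(0.0149)]
21 0.0 [0, np.float64(-0.0039), np.float64(0.0152)]
```

Request:
{"api": "apply_moves", "payload": {"plan": [[0, -0.0152, -0.004, 0, 0, 0, 1], [0, -0.0155, -0.0028, 0, 0, 0, 1], [0, -0.0156, -0.0016, 0, 0, 0, 1], [0, -0.0157, -0.0005, 0, 0, 0, 1], [0, -0.0157, 0.0007, 0, 0, 0, 1], [0, -0.0156, 0.002, 0, 0, 0, 1], [0, -0.0154, 0.003, 0, 0, 0, 1], [0, -0.015, 0.0042, 0, 0, 0, 1]]}}

```text
t: 43.35
tcp_pos: [0.5034, 0.3066, 0.2926]
tool_rot: [0.681, 0.732, 0.003, 0.001]
force: [3.0, 2.1, 1.3]
finger_gap: 0.098
gripper_force: 39.1
```

Request:
{"api": "apply_moves", "payload": {"plan": [[0, -0.0148, 0.0053, 0, 0, 0, 1], [0, -0.0143, 0.0064, 0, 0, 0, 1], [0, -0.0138, 0.0074, 0, 0, 0, 1], [0, -0.0132, 0.0085, 0, 0, 0, 1], [0, 0, 0, 0, 0, 0, 1]]}}

```text
t: 43.98
tcp_pos: [0.4449, 0.3025, 0.2629]
tool_rot: [0.681, 0.732, -0.0, -0.001]
force: [-2.2, 4.9, -2.6]
finger_gap: 0.094
gripper_force: 39.7
```

Request:
{"api": "apply_moves", "payload": {"plan": [[0, -0.0126, 0.0094, 0, 0, 0, 1], [0, -0.0118, 0.0103, 0, 0, 0, 1], [0, -0.011, 0.0112, 0, 0, 0, 1], [0, -0.0102, 0.012, 0, 0, 0, 1], [0, -0.0092, 0.0127, 0, 0, 0, 1], [0, -0.0083, 0.0134, 0, 0, 0, 1], [0, -0.0072, 0.0139, 0, 0, 0, 1], [0, 0, 0, 0, 0, 0, 1]]}}

```text
t: 44.98
tcp_pos: [0.3767, 0.2974, 0.1786]
tool_rot: [0.681, 0.732, 0.0, -0.001]
force: [0.6, 7.6, -4.4]
finger_gap: 0.098
gripper_force: 41.0
```

Request:
{"api": "apply_moves", "payload": {"plan": [[0, -0.0062, 0.0144, 0, 0, 0, 1], [0, -0.0051, 0.0149, 0, 0, 0, 1], [0, -0.003, 0.008, 0, 0, 0, 1], [0, 0, 0, 0, 0, 0, 1]]}}

```text
t: 45.48
tcp_pos: [0.3637, 0.2962, 0.1418]
tool_rot: [0.681, 0.732, 0.001, 0.0]
force: [2.3, 6.1, -4.8]
finger_gap: 0.094
gripper_force: 40.9
```

Request:
{"api": "apply_moves", "payload": {"plan": [[0, -0.0005, 0.003, 0, 0, 0, 1], [0, 0, 0.002, 0, 0, 0, 1], [0, 0, 0.002, 0, 0, 0, 1], [0, 0, 0.001, 0, 0, 0, 1], [0, 0, 0, 0, 0, 0, 1]]}}

```text
t: 46.1
tcp_pos: [0.3623, 0.2961, 0.1354]
tool_rot: [0.681, 0.732, 0.0, -0.0]
force: [-1.4, 5.3, 9.3]
finger_gap: 0.098
gripper_force: 42.5
```

Request:
{"api": "apply_moves", "payload": {"plan": [[0, 0, 0, 0, 0, 0, 0.5], [0, 0, 0, 0, 0, 0, 0.4], [0, 0, -0.02, 0, 0, 0, 0.4], [0, 0, -0.02, 0, 0, 0, 0.4], [0, 0, 0, 0, 0, 0, 1], [0, 0, 0, 0, 0, 0, 1], [0, 0, 0, 0, 0, 0, 1], [0, 0, 0, 0, 0, 0, 1]]}}

```text
t: 47.1
tcp_pos: [0.3622, 0.2954, 0.1738]
tool_rot: [0.681, 0.732, -0.001, -0.0]
force: [0.9, -0.3, 0.3]
finger_gap: -0.0
gripper_force: 0.0
```

Request:
{"api": "apply_moves", "payload": {"plan": [[0, 0, 0.012, 0, 0, 0, 1], [0, 0, 0.006, 0, 0, 0, 1], [0, 0, 0.003, 0, 0, 0, 1], [0, 0, 0.002, 0, 0, 0, 1], [0, 0, 0.001, 0, 0, 0, 1], [0, 0, 0, 0, 0, 0, 1]]}}

```text
t: 47.85
tcp_pos: [0.3626, 0.2957, 0.1506]
tool_rot: [0.681, 0.732, 0.0, 0.0]
force: [-0.5, 0.5, 0.1]
finger_gap: -0.001
gripper_force: 0.0
```

Request:
{"api": "apply_moves", "payload": {"plan": [[0, 0, 0.001, 0, 0, 0, 1], [0, 0, 0.001, 0, 0, 0, 1], [0, 0, 0.001, 0, 0, 0, 1], [0, 0, 0.001, 0, 0, 0, 1], [0, 0, 0, 0, 0, 0, 1]]}}

```text
t: 48.48
tcp_pos: [0.3628, 0.2958, 0.1495]
tool_rot: [0.681, 0.732, 0.001, 0.0]
force: [-4.2, -2.5, 25.2]
finger_gap: -0.0
gripper_force: 12.5
```

Request:
{"api": "apply_moves", "payload": {"plan": [[0, 0, 0.001, 0, 0, 0, 1], [0, 0, 0, 0, 0, 0, 1], [0, 0, 0, 0, 0, 0, 1]]}}

```text
t: 48.85
tcp_pos: [0.3628, 0.2958, 0.1493]
tool_rot: [0.681, 0.732, 0.001, 0.001]
force: [-6.5, -4.0, 33.2]
finger_gap: -0.002
gripper_force: 16.2
```

Request:
{"api": "apply_moves", "payload": {"plan": [[0, 0, -0.02, 0, 0, 0, 1], [0, 0, -0.04, 0, 0, 0, 1], [0, 0, -0.04, 0, 0, 0, 1], [0.04, 0.03, 0, 0, 0, 0, 1], [0.045, 0.04, 0, 0, 0, 0, 1], [0, 0, 0, 0, 0, 0, 1], [0, 0, 0, 0, 0, 0, 1]]}}

```text
t: 49.72
tcp_pos: [0.4253, 0.3849, 0.2448]
tool_rot: [0.681, 0.732, -0.001, -0.0]
force: [-0.1, -0.6, -0.0]
finger_gap: -0.0
gripper_force: 0.0
```

Run:
```python
from h import *
s=sense();print(s["tcp_pos"],s["force"])
im=np.ascontiguousarray(snapshot("wrist"));C=cam("wrist",s);g=cv2.cvtColor(im,cv2.COLOR_RGB2GRAY)
# gate handle outline in wrist image: dark blob near prediction, compare with z=.14
q=proj(C,unit(U,[[0,.084,.14],[.038,.084,.14],[-.038,.084,.14],[0,.084,.152]]));print(q.round(1))
u,v=q[0].astype(int); m=(g[max(v-40,0):v+40,u-90:u+90]<60).astype(np.uint8)
n,l,st,ce=cv2.connectedComponentsWithStats(m); k=1+np.argmax(st[1:,4]); print(st[k]+[u-90,max(v-40,0),0,0,0],ce[k]+[u-90,max(v-40,0)])
# dies and collets from scene camera
im=np.ascontiguousarray(snapshot("scene"));C=cam("scene")
for p in ([.7256,-.1161,-.142],[.7103,-.2469,-.124],[.614,.1015,.1]):
  print([boxfit(C,im,p,.016,0,t,.036) for t in (205,220)])
for p in ([.6563,-.1062,-.14],[.5464,.0945,.1]):
  lo=np.array(p[:2])-.036; B,_=whites(C,im,.014,lo,lo+.072)
  m=(B.max(2)<110).astype(np.uint8);m=cv2.morphologyEx(m,cv2.MORPH_CLOSE,np.ones((71,71)));m=cv2.morphologyEx(m,cv2.MORPH_OPEN,np.ones((21,21)))
  cs,_=cv2.findContours(m,0,2); (a,b),wh,an=cv2.minAreaRect(max(cs,key=cv2.contourArea)); print("die",(lo+np.array([a,b])/2000).round(4),np.array(wh)/2,an)
```

```text
[0.42528491 0.384949   0.24480613] [-0.10440312 -0.57858484 -0.02083891]
[[334.2 201. ]
 [377.9 201.1]
 [290.6 200.9]
 [335.  205.4]]
[246 230   2   1   2] [246.5 230. ]
[array([ 0.7262, -0.1167, -0.1255, 70.4363, 41.3901]), array([ 7.16800e-01, -1.15600e-01, -5.26000e-02,  5.70526e+01,
        2.36515e+01])]
[array([ 0.7096, -0.2472,  0.    , 71.5   , 41.5   ]), array([ 0.7081, -0.2504,  0.    , 65.    , 37.5   ])]
[array([ 0.6163,  0.0988,  0.1149, 40.4432, 65.8133]), array([ 0.6159,  0.101 ,  0.1107, 39.0376, 57.7557])]
die [ 0.6558 -0.1064] [71.5 71. ] 90.0
die [0.5459 0.0942] [71.5 71. ] 90.0
```

Run:
```python
from h import *
im=np.ascontiguousarray(snapshot("scene"));C=cam("scene")
for p in ([.7256,-.1161,-.142],[.7103,-.2469,-.124]):
  print([boxfit(C,im,p,.016,0,t,.045) for t in (205,215)])
print(boxfit(C,im,[.641,-.238,-.12],.014,0,195,.034))
for p in ([.6563,-.1062,-.14],[.5464,.0945,.1]):
  lo=np.array(p[:2])-.04; B,_=whites(C,im,.014,lo,lo+.08); g=cv2.cvtColor(B,cv2.COLOR_RGB2GRAY); print(cv2.resize(g,(20,20),interpolation=cv2.INTER_AREA)[[6,10,13]], cv2.resize(g,(20,20),interpolation=cv2.INTER_AREA)[:,[7,11]].T)
im=np.ascontiguousarray(snapshot("wrist"));s=sense();Cw=cam("wrist",s);g=cv2.cvtColor(im,cv2.COLOR_RGB2GRAY)
for lx in (-.025,.025):
  ys=np.arange(.06,.11,.002); uv=proj(Cw,unit(U,[[lx,y,.14] for y in ys])).round().astype(int); print([int(g[v,u]) for u,v in uv])
```

```text
[array([ 0.7263, -0.1161, -0.1214, 59.8372, 41.5338]), array([ 0.717 , -0.1153, -0.0618, 57.5755, 24.6951])]
[array([ 0.7114, -0.2472, -0.1283, 59.9066, 42.2465]), array([ 0.7086, -0.2474,  0.    , 60.    , 38.5   ])]
[ 0.669  -0.2235  0.     10.     11.    ]
[[137  48  25  61  70  66  94 175 232 243 205 134  85  60  51  83 153 166
   95  82]
 [137  56  21  37  58  53  58 123 211 238 226 179 108  66  54  58 105 171
  148  85]
 [117  43  24  30  49  58  59 110 210 243 231 190 135  82  55  53  72 133
  172 159]] [[148  52  20  28  55 119 175 140 120 125 123 129 123 110  86  60 101 172
  173 167]
 [132  51  26  43  55  89 134 137 151 162 179 184 190 190 145  79 124 174
  172 170]]
[[171 174 176 160 119 140 135  62  96 164 220 235 228 128  56  53  88 156
  130  81]
 [ 71  35  53  76  61  56  50  64 118 201 238 235 190  90  43  55 101 160
  124  87]
 [ 50  64  66  57  56  54  61  88 149 222 246 222 149  65  42  68 127 149
   81  82]] [[120  27  21  47  77  54  62  76  91  64  64  69  84  88  67  80 153 176
  172 169]
 [134  49  14  26  69 168 235 240 241 237 235 221 217 222 207 115 112 163
  171 168]]
[163, 164, 164, 162, 163, 163, 163, 174, 206, 210, 209, 159, 72, 74, 73, 76, 78, 73, 67, 102, 187, 193, 200, 212, 215]
[165, 163, 161, 161, 164, 164, 165, 180, 208, 211, 211, 200, 72, 73, 81, 83, 80, 71, 62, 130, 199, 200, 211, 212, 215]
```

```bash
python3 -c "
from station import *
print(sense()['qd'].round(3)); print(sign_off())"
```

```text
[-0.001 -0.001 -0.008  0.    -0.     0.   ]
the job is handed in; nothing more can be done
None
```

The job is handed in at about 50 s of the 210 s: the inner gate was pressed home before the lid was opened, all three die boxes stand in front of their collet boxes (about 19 mm gap measured for one, 20 mm aimed for the other two), and the lid was pressed home with 33 N.

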